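Lock an idler pulley on its shaft with a linchpin

TASK

The idler pulley on the leaning stub shaft has to be secured with its linchpin. Take the linchpin out of the wooden rack, push it fully home through the square cross hole near the shaft's end, with its open ring on the side of the shaft's free end, then swing the sprung ring over the end of the shaft until it snaps shut across the pin's tip. Leave the pin home and the ring shut, and do not disturb the other things on the table.

Things in the scene. Friction and masses are not known exactly. Their poses are not given: they have to be found in the camera images.
- stand: Fixed grey steel bracket: base plate 150 x 110 x 10 mm, a 45 x 60 mm post 95 mm high at its rear. Origin on its underside; x points level, the way the shaft's free end looks (roughly away from the robot), z up. It carries the shaft. Turned by up to 0.4 rad; stand and rack may change sides.
- shaft: Steel stub shaft fixed to the stand, rising 28 deg above level. Origin: centre of the mouth of the square cross hole, on its upper flat (20 mm ahead of the stand's origin, 165 mm up). x: along the shaft to its free end; y level; z straight out of the hole, 28 deg from vertical. Hole 14.4 x 14.4 mm, right through along z (26 mm). A linchpin that is home has this origin and these axes.
- shaft_end (a point): Centre of the shaft's free end face, 16 mm along the shaft (x) from the hole's centre and 13 mm below the mouth (shaft axis). The squared shaft end is 26 x 26 mm (shaft frame: y -13 to 13, z -26 to 0 mm). Behind the hole, a 40 mm washer begins at shaft x = -26 mm and the 72 mm wide aluminium pulley spans x = -32 to -52 mm.
- rack: Fixed light wooden block 130 x 70 x 50 mm high. Origin on its underside, under the centre of its square through hole (14.5 mm), in which the linchpin stands upright; the block spans x -90 to 40, y -35 to 35 mm. Four drill bits stick up to 42 mm out of its top at x = -72 mm.
- linchpin: Loose steel linchpin, 0.16 to 0.23 kg. Origin: centre of its collar's underside (seating face); z from shank to grip, x to the side of the open ring. Shank 12 x 12 mm down to z = -28, then tapered to a 7 mm tip at z = -36 mm. Collar 22 (x) x 24 (y) x 4 mm high. Starts upright in the rack, collar on the block's top, x along the rack's x within 0.05 rad.
- pin_grip (a point): Point on the linchpin's grip block, 35 mm above the pin's origin. The block is 16 (x) x 14 (y) mm, z = 4 to 46 mm: hold it across y, fingertips above z = 12 mm to stay clear of the ring's hinge bar.
- ring_bar (a point): Middle of the ring's far bar (wire centre; moves with the ring). Ring of 5 mm dark wire, 42 mm wide between wire centres, 47 mm from hinge to far bar; the far bar is straight over 22 mm. Hinge axis: along the linchpin's y, at its z = 7.5 mm.
- ring (a joint): Ring angle: 0 = open (ring along the linchpin's +x), pi/2 = shut (along -z, around the shaft, far bar under the pin's tip). Over-centre spring: below about 0.75 rad it returns to open, beyond it snaps shut by itself (damped, about 1 s). 1 to 2 N on the far bar starts it. The shaft's end must pass through the ring, so the pin must be home first.
- oil_bottle: Bystander: clear plastic oil bottle with nozzle, 52 mm wide, 150 mm high, standing. Origin at the centre of its base.
- screwdriver: Bystander: black-handled screwdriver lying on the table between robot and work. Origin on the underside.
- parts_tray: Bystander: grey plastic tray 120 x 170 x 45 mm with nuts in it, to the far left. Origin at the centre of its base.
- grinding_disc: Bystander: dark grinding disc, 110 mm across, 6 mm thick, lying flat to the right. Origin at the centre of its underside.
Things that resemble listed ones, but are neither listed nor needed, are in the scene too. What is meant by the stand is not yellow, and is the smaller of those in its own colour.

How it is judged:
On the way, in this order (a step that is already met when the one before it is completed fails the run):
1. the linchpin is fully home in the shaft's cross hole, its ring still open (distance between linchpin and shaft below 0.005 m and angle between the z axis of linchpin and the z axis of shaft, either way round below 0.15 rad and value of joint ring below 0.6 rad), for 0.2 s.
2. the ring is swung shut with the linchpin still home (value of joint ring above 1.4 rad and distance between linchpin and shaft below 0.006 m), for 0.2 s.
At the end, for the whole second after the job is handed in: The linchpin is home in the shaft's hole (origin within 5 mm of the hole's mouth, axis within 0.15 rad), its ring shut (angle above 1.4 rad, far bar more than 30 mm below the mouth along the hole), released and at rest (distance between linchpin and shaft below 0.005 m and angle between the z axis of linchpin and the z axis of shaft, either way round below 0.15 rad and value of joint ring above 1.4 rad and z of ring_bar in the frame of shaft below -0.03 m and linear speed of linchpin below 0.02 m/s); the robot touches nothing.
It fails at once if the oil bottle is pushed more than 30 mm or tipped over (distance of oil_bottle from where it was at the start of the episode above 0.03 m or angle between oil_bottle's own z axis and vertical above 0.5 rad).
It fails at once if the screwdriver, the tray or the grinding disc is moved more than 30 mm (distance of any of screwdriver, parts_tray, grinding_disc from where it was at the start of the episode above 0.03 m).
It also fails if it takes over 54 s, if anything falls off the work surface, if the arm or the gripper's body presses on something with over 40 N, if the wrist force passes 120 N, or if a joint passes its speed limit or range.

ROBOT

A 6-joint arm with a two-finger parallel gripper is mounted at the origin on the work surface. World frame = base frame: x ahead of the robot, y to its left, z up, the work surface at z = 0. Lengths are in m, angles in rad, forces in N, time in s.
With the tool pointing down it reaches from about 0.35 to 0.925 m from the base axis. Payload 6.4 kg.
Tool frame: the origin (TCP) lies on the centre line of the jaws, within the pads' length; the fingertips stand 14 mm ahead of it and the grasp point (between the pads) lies 5 mm behind it; z points along the fingers, x is the direction in which the jaws open and shut, and the axes are right-handed (so a half turn about z gives the same grasp; the last joint's range is limited). The gripper opens to 85 mm and grips with 20 to 120 N. Pads are 22 mm wide; open, the fingers measure 114 mm over their backs; the gripper's body (76 mm by 85 mm) begins 54 mm behind the grasp point. The pads swing forward as they close: fully open they stand 13 mm farther back than shut.
Start: joints at [-1.512, 0.245, 1.558, -0, 1.339, -0.174], TCP at [0.15, -0.632, 0.245] pointing down, gripper open.
Joint ranges: [-3.13, 3.13], [-1.02, 2.26], [0.13, 2.54], [-0.95, 4.09], [0.21, 2.88], [-2.74, 2.74]. Speed limits (rad/s): [2.57, 2.57, 3.14, 3.14, 3.14, 3.14].

INTERFACE

Orientations are given as a rotation vector (axis times angle).
In Python, from rig import robot, viewer, search_frame, trace, pinpoint gives the robot as it stands.
- The arm moves only by the shell command python3 -m creep 'ROWS' [FORCE]. ROWS is JSON, a list of rows, each an object with "offset": the shift along the tool's x, y, z in units of 50 mm (1.0 is 50 mm), a list of three; "spin": the turn about the tool's z in units of 8 degrees (1.0 is 8 degrees); "hand": the finger opening in mm, from 0 to 85.4. A call has 1 to 12 rows; each row shifts and turns the pose as measured when the row begins, along the tool's axes as they then stand; what a row does not reach is not made up. A row lasts 1/10 s, in which the tool goes at most 50 mm and 8.59 degrees, less where a joint would pass 70% of its speed; a pose out of reach is approached as far as the arm can. A call is refused whole if a number of a shift passes 1 or a number of a turn 1, either way. A call with a gripper value outside its range is refused whole. The fingers move at their own pace and stop on an object; FORCE is the grip in N (left out, the last holds). Time passes only in rows, so rows that do not move let the fingers close. It gives the time, the measured TCP pose, the force and the opening at its end, in the units of the state.
- robot.state(): the state, without advancing time (a new reading comes with each control period).
- viewer.snapshot(name): name is "side" or "top" or "wrist"; returns the picture (384x512x3 uint8, red, green, blue); there is no depth.
- viewer.camera_params(name): a dict with "intrinsics" (3x3 intrinsics, pixels), "eye" and "rotation" of the camera in the world. Camera axes: x right, y down, z forward; pixel columns grow to the right and rows downward; lengths in m; the calibration is good to about 2 mm. A picture is of the moment at which its call begins: read the wrist's pose just before it. camera_params takes no time and is no camera call; for the wrist camera it gives the pose at the moment of the call.
- robot.finish_job(): hands the job in, once; it reports no verdict.
Trained networks look in the newest picture that a camera, given by its name, has taken for a name from the list of things; names that differ only in an ending like _2 or _b are one class to them, and where a whole thing is asked for, a point or a joint stands for the part that bears it (a point fixed in the world has none). Each returns a list of dicts, best first, with "conf" (0 to 1); they miss things now and then, are a little off and sometimes report something else, mostly with a low value. They report only what shows in the picture. A call takes as long as a camera call. They do not tell look-alikes from the thing itself.
- search_frame(camera, label): "bbox" ([left, top, right, bottom] in pixels, round what is visible of it).
- trace(camera, label): "mask" (384x512 bool, what is visible of it) and "bbox" ([left, top, right, bottom] in pixels, round what is visible of it).
- pinpoint(camera, label): "location" ([row, column] in pixels: a listed point, or the origin of a listed thing).
The state is a dict: "clock": time; "qpos": joint angles; "dq": joint speeds; "joint_torque": joint torques, N m; "tcp_pos": TCP position; "eef_rot": TCP orientation; "contact_force": force on the tool from outside, world axes, zero at the start; "wrist_torque": the same for the moment, N m; "gripper_width": finger opening in m.
Only numpy, scipy, OpenCV 4.12 (cv2) and the standard library are available. Lean on these libraries where they do the work, as an engineer would, in place of code of your own. Each camera call takes 0.05 s, during which the arm holds its last target.

## Working session

There is one attempt and no reset: what is moved stays moved. The work goes in short steps, Python scripts to look and compute and a shell command to move; the robot and the scene stay as the last step left them, time stands still between calls to the robot, and variables do not carry over. Pictures are saved under pics/ and viewed, and the job is handed in when it is done.

```bash
ls; mkdir -p pics
python3 - <<'E'
from rig import robot, viewer
import cv2
print(robot.state())
for n in ("side","top","wrist"):
    im=viewer.snapshot(n); cv2.imwrite(f"pics/a_{n}.png",im[:,:,::-1])
    p=viewer.camera_params(n); print(n,p)
E
```

```text
pics
{'clock': 0.0, 'qpos': array([-1.51210007e+00,  2.45826824e-01,  1.55902397e+00, -6.80984574e-06,
        1.33868980e+00, -1.74102289e-01]), 'dq': array([ 0.0012491 ,  0.00160729,  0.00064695, -0.00097677,  0.00021777,
       -0.00038027]), 'joint_torque': array([-1.03921815e-03, -4.29502809e+01, -3.26136768e+01, -1.66470504e-04,
        5.26365708e-03, -4.19164692e-06]), 'tcp_pos': array([ 0.14992693, -0.63192492,  0.24416678]), 'eef_rot': array([-2.46326366e+00,  1.94751713e+00,  2.04207570e-03]), 'contact_force': array([-0.22134716,  0.17965002, -0.32160949]), 'wrist_torque': array([-0.02345704, -0.021507  ,  0.01680588]), 'gripper_width': 0.08507765055858314}
side {'intrinsics': array([[438.70231006,   0.        , 258.66793594],
       [  0.        , 438.70231006, 176.60699518],
       [  0.        ,   0.        ,   1.        ]]), 'eye': array([-0.08350305,  0.78711392,  0.73800718]), 'rotation': array([-0.77432954,  2.36855412, -1.30684749])}
top {'intrinsics': array([[452.88010639,   0.        , 256.9087824 ],
       [  0.        , 452.88010639, 190.04508106],
       [  0.        ,   0.        ,   1.        ]]), 'eye': array([ 0.46357167, -0.01392534,  1.41194369]), 'rotation': array([-2.17170589,  2.21907719, -0.04126949])}
wrist {'intrinsics': array([[292.27929584,   0.        , 255.35611726],
       [  0.        , 292.27929584, 191.83415466],
       [  0.        ,   0.        ,   1.        ]]), 'eye': array([ 0.22466645, -0.61488509,  0.37345313]), 'rotation': array([ 2.26854275, -1.79309753, -0.27574827])}
```

View pics/a_side.png

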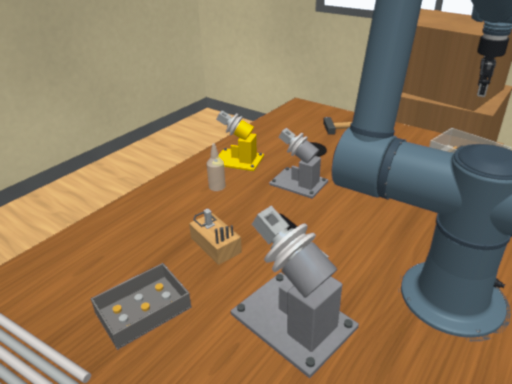

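View pics/a_top.png

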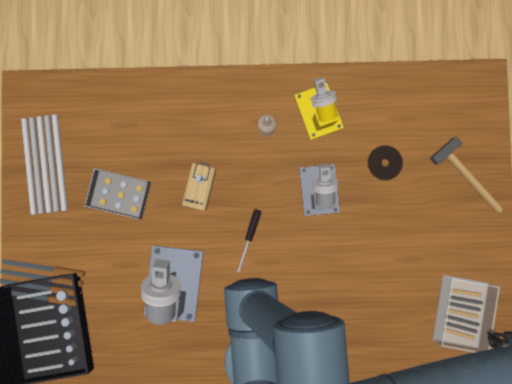

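View pics/a_wrist.png

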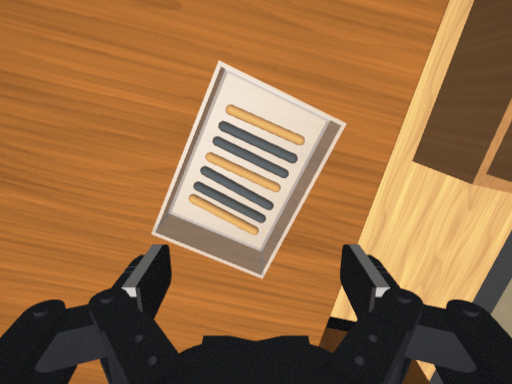

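The side view shows three stands: a yellow one at about (240,145), a small grey one at (300,165) and a large grey one at (300,290). The top view puts the small grey stand at (320,190), and its plate is about 38x50 px, which fits 110x150 mm. The rack is at (198,186) with the pin at its far end. I'll measure these next.

```bash
cat > h.py <<'E'
import numpy as np, cv2
from scipy.spatial.transform import Rotation as R
from rig import robot, viewer, search_frame, trace, pinpoint
def ray(p,rc):
    K=p['intrinsics']; M=R.from_rotvec(p['rotation']).as_matrix()
    d=np.linalg.inv(K)@np.array([rc[1],rc[0],1.]); d=M@d
    return np.array(p['eye']),d/np.linalg.norm(d)
def proj(p,X):
    M=R.from_rotvec(p['rotation']).as_matrix(); c=M.T@(np.asarray(X,float)-p['eye']); u=p['intrinsics']@c
    return u[1]/u[2],u[0]/u[2]
def atz(p,rc,z):
    e,d=ray(p,rc); return e+d*(z-e[2])/d[2]
def tri(obs):
    A=np.zeros((3,3));b=np.zeros(3); ps=[]
    for p,rc in obs:
        e,d=ray(p,rc);P=np.eye(3)-np.outer(d,d);A+=P;b+=P@e
    X=np.linalg.solve(A,b)
    res=[np.hypot(*(np.array(proj(p,X))-rc)) for p,rc in obs]
    return X,np.round(res,1)
def tool():
    s=robot.state(); M=R.from_rotvec(s['eef_rot']).as_matrix()
    return s,M
def snap(n,name):
    p=viewer.camera_params(n); im=viewer.snapshot(n); cv2.imwrite('pics/'+name,np.ascontiguousarray(im[:,:,::-1])); return p,im
E
python3 - <<'E'
from h import *
for n in ("top","side"):
    viewer.snapshot(n); p=viewer.camera_params(n)
    for l in ["stand","shaft","shaft_end","rack","linchpin","pin_grip","ring_bar","oil_bottle","screwdriver","grinding_disc","parts_tray"]:
        print(n,l,[(np.round(d['location']),round(d['conf'],2)) for d in pinpoint(n,l)][:5])
E
```

```text
top stand [(array([184., 316.]), 0.84), (array([108., 319.]), 0.71), (array([274., 174.]), 0.68)]
top shaft [(array([ 82., 321.]), 0.85), (array([273., 156.]), 0.76), (array([175., 324.]), 0.63)]
top shaft_end [(array([263., 157.]), 0.6), (array([ 76., 320.]), 0.6), (array([164., 323.]), 0.58)]
top rack [(array([178., 198.]), 0.66), (array([177., 201.]), 0.58)]
top linchpin [(array([180., 200.]), 0.42)]
top pin_grip [(array([178., 199.]), 0.43)]
top ring_bar [(array([162., 203.]), 0.57)]
top oil_bottle [(array([127., 267.]), 0.76), (array([159., 384.]), 0.45)]
top screwdriver [(array([237., 248.]), 0.69)]
top grinding_disc [(array([162., 386.]), 0.64), (array([128., 266.]), 0.19)]
top parts_tray [(array([191., 118.]), 0.96)]
side stand [(array([315., 283.]), 0.9), (array([180., 293.]), 0.8), (array([159., 233.]), 0.76)]
side shaft [(array([217., 273.]), 0.81), (array([116., 224.]), 0.71), (array([134., 288.]), 0.57)]
side shaft_end [(array([115., 219.]), 0.9), (array([130., 284.]), 0.81), (array([214., 264.]), 0.75)]
side rack [(array([225., 208.]), 0.63), (array([239., 207.]), 0.6)]
side linchpin [(array([226., 208.]), 0.77)]
side pin_grip [(array([212., 206.]), 0.66)]
side ring_bar [(array([217., 199.]), 0.51)]
side oil_bottle [(array([185., 215.]), 0.9), (array([310., 141.]), 0.23)]
side screwdriver [(array([239., 301.]), 0.6)]
side grinding_disc [(array([152., 315.]), 0.52)]
side parts_tray [(array([311., 141.]), 0.56)]
```

Run:
```python
import cv2
a=cv2.imread('pics/a_top.png'); cv2.imwrite('pics/b_top.png',cv2.resize(a[70:230,170:370],None,fx=4,fy=3.75 and 4*0.9375 or 4,interpolation=cv2.INTER_CUBIC)[:600])
a=cv2.imread('pics/a_side.png'); cv2.imwrite('pics/b_side.png',cv2.resize(a[110:270,180:340],None,fx=3.7,fy=3.7,interpolation=cv2.INTER_CUBIC))
```

```text
(no output)
```

View pics/b_top.png

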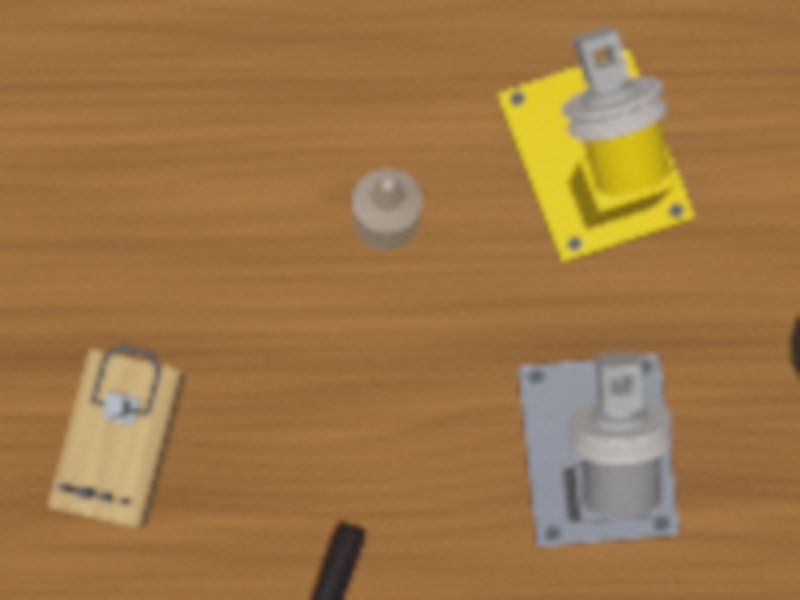

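View pics/b_side.png

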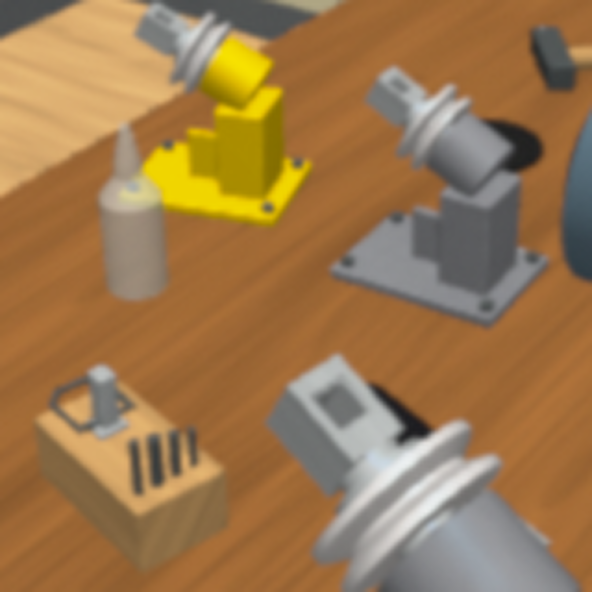

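Run:
```python
from h import *
T=viewer.camera_params('top');S=viewer.camera_params('side')
for n,a,b in [("pin",(180,200),(226,208)),("grip",(178,199),(212,206)),("bar",(162,203),(217,199)),("shaft",(175,324),(134,288)),("end",(164,323),(130,284)),("stand",(184,316),(180,293)),("rack",(177,201),(239,207)),("bottle",(127,267),(185,215)),("screwd",(237,248),(239,301))]:
    X,r=tri([(T,a),(S,b)]); print(n,X.round(4),r)
```

```text
pin [0.5601 0.1675 0.0463] [0.6 0.7]
grip [0.5635 0.1653 0.0875] [0.8 0.9]
bar [0.6108 0.1545 0.045 ] [1.  1.2]
shaft [ 0.558  -0.1918  0.1602] [0.4 0.4]
end [ 0.582  -0.193   0.1662] [2.2 2.1]
stand [ 0.5394 -0.1897  0.0072] [0.6 0.6]
rack [ 5.708e-01  1.689e-01 -5.000e-04] [0.2 0.2]
bottle [ 0.7257 -0.0395 -0.0009] [0.6 0.6]
screwd [ 0.3774  0.024  -0.0056] [1.3 1.6]
```

```bash
python3 -m creep '[{"offset":[-0.76,-0.62,0],"spin":0,"hand":85},{"offset":[-0.76,-0.62,0],"spin":0,"hand":85},{"offset":[-0.76,-0.62,0],"spin":0,"hand":85},{"offset":[-0.76,-0.62,0],"spin":0,"hand":85},{"offset":[-0.76,-0.62,0],"spin":0,"hand":85},{"offset":[-0.76,-0.62,0],"spin":0,"hand":85},{"offset":[-0.76,-0.62,0],"spin":0,"hand":85},{"offset":[-0.76,-0.62,0],"spin":0,"hand":85}]'
python3 - <<'E'
from h import *
s,M=tool(); print(s['clock'],s['qpos'].round(3),s['tcp_pos'].round(4)); print(M.round(3))
T=viewer.camera_params('top')
z=lambda x,y:(70+y/3.75,170+x/4)
P=[atz(T,z(*q),0.01) for q in [(519,366),(541,545),(678,534),(657,355)]]
print(np.round(P,4)); print('stand yaw',[np.degrees(np.arctan2(*(a-b)[1::-1])) for a,b in [(P[0],P[1]),(P[3],P[2])]], sum(P)/4)
P=[atz(T,z(*q),0.05) for q in [(92,349),(50,507),(138,527),(182,371)]]
print(np.round(P,4)); print('rack yaw',[np.degrees(np.arctan2(*(a-b)[1::-1])) for a,b in [(P[0],P[1]),(P[3],P[2])]])
E
```

```text
clock: 2.15
tcp_pos: [0.3226, -0.2755, 0.244]
eef_rot: [2.453, -1.962, 0.004]
contact_force: [1.4, -0.7, 0.3]
gripper_width: 0.0849
2.15 [-0.976 -0.322  2.11   0.     1.35   0.373] [ 0.3226 -0.2755  0.244 ]
[[ 0.22  -0.976  0.002]
 [-0.976 -0.22  -0.002]
 [ 0.002 -0.001 -1.   ]]
[[ 0.593  -0.1393  0.01  ]
 [ 0.4447 -0.1525  0.01  ]
 [ 0.4515 -0.2584  0.01  ]
 [ 0.5997 -0.2465  0.01  ]]
stand yaw [np.float64(5.082720235499515), np.float64(4.590478068790068)] [ 0.52222492 -0.19914812  0.01      ]
[[0.6101 0.1862 0.05  ]
 [0.4836 0.2197 0.05  ]
 [0.4661 0.1537 0.05  ]
 [0.5908 0.1185 0.05  ]]
rack yaw [np.float64(-14.849228027390605), np.float64(-15.789282022270235)]
```

```bash
python3 -m creep '[{"offset":[-0.75,-0.65,0],"spin":0,"hand":85},{"offset":[-0.75,-0.65,0],"spin":0,"hand":85},{"offset":[-0.75,-0.65,0],"spin":0,"hand":85},{"offset":[-0.75,-0.65,0],"spin":0,"hand":85},{"offset":[-0.75,-0.65,0],"spin":0,"hand":85},{"offset":[-0.75,-0.65,0],"spin":0,"hand":85},{"offset":[-0.75,-0.65,0],"spin":0,"hand":85},{"offset":[-0.75,-0.65,0],"spin":0,"hand":85},{"offset":[-0.75,-0.65,0],"spin":0,"hand":85},{"offset":[-0.7,-0.6,0],"spin":0,"hand":85}]'
python3 -m creep '[{"offset":[0,0,0.2],"spin":0.88,"hand":85},{"offset":[0,0,0.2],"spin":0.88,"hand":85},{"offset":[0,0,0.2],"spin":0.88,"hand":85},{"offset":[0,0,0.2],"spin":0.88,"hand":85},{"offset":[0,0,0],"spin":0,"hand":85}]'
python3 - <<'E'
from h import *
s,M=tool(); print(s['clock'],s['qpos'].round(3),s['tcp_pos'].round(4)); print(M.round(3))
p,im=snap('wrist','c_wrist.png'); print(p['eye'])
for l in ["rack","linchpin","pin_grip","ring_bar"]:
    d=pinpoint('wrist',l)[:3]; print(l,[(np.round(x['location'],1),round(x['conf'],2)) for x in d])
E
```

```text
clock: 3.15
tcp_pos: [0.5552, 0.166, 0.2473]
eef_rot: [-2.452, 1.96, -0.025]
contact_force: [1.2, -0.8, 0.5]
gripper_width: 0.0847
clock: 3.65
tcp_pos: [0.5579, 0.1728, 0.2062]
eef_rot: [-1.887, 2.501, -0.023]
contact_force: [0.3, -0.3, 1.0]
gripper_width: 0.085
3.65 [ 0.11   0.123  1.771 -0.009  1.232  1.961] [0.5579 0.1728 0.2062]
[[-0.274 -0.961  0.016]
 [-0.962  0.274 -0.007]
 [ 0.002 -0.017 -1.   ]]
[0.62969584 0.15238779 0.33648374]
rack [(array([169.2, 258.5]), 0.71)]
linchpin [(array([177.8, 259. ]), 0.87)]
pin_grip [(array([186.2, 261.8]), 0.67)]
ring_bar [(array([127.5, 257.5]), 0.59)]
```

View pics/c_wrist.png

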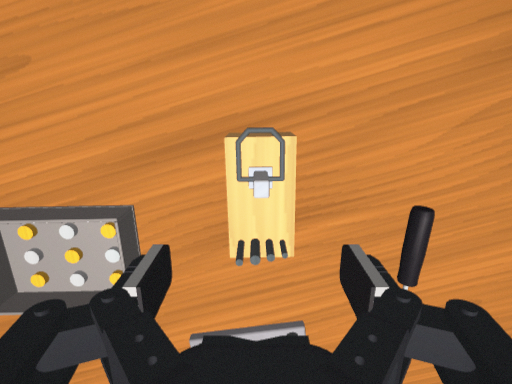

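Run:
```python
from h import *
p=viewer.camera_params('wrist'); s,M=tool(); t=s['tcp_pos']
for l,rc,z in [("pin",(178,259),.05),("grip",(186.2,261.8),.085),("top centre",(192,261.5),.096),("collar c",(178,260.5),.054),("hinge",(178,260),.0575),("bar",(130,261),.0575),("rackTL",(136,225),.05),("rackTR",(134,296),.05),("rackBL",(257,230),.05)]:
    X=atz(p,rc,z); print(l,X.round(4),'tool mm',((X-t)@M*1e3).round(1))
```

```text
pin [0.5627 0.1676 0.05  ] tool mm [  3.9  -1.4 158.8]
grip [0.5629 0.1654 0.085 ] tool mm [  6.   -2.9 123.8]
top centre [0.5609 0.1664 0.096 ] tool mm [  5.5  -0.9 112.8]
collar c [0.5632 0.1659 0.054 ] tool mm [  5.4  -2.4 154.8]
hinge [0.5642 0.1662 0.0575] tool mm [  4.8  -3.4 151.4]
bar [0.6088 0.1528 0.0575] tool mm [  5.5 -50.  152.3]
rackTL [0.6123 0.1881 0.05  ] tool mm [-29.4 -43.5 159.7]
rackTR [0.5953 0.121  0.05  ] tool mm [ 39.8 -45.5 159.8]
rackBL [0.4853 0.2225 0.05  ] tool mm [-27.7  88.  156.9]
```

The wrist view shows the rack upright at columns 225–296. The pin top is at (261,192) and the ring bar at (261,130), so the ring points to rack +x. The measured heights and ring length agree with the given sizes, so I'll descend and grip.

```bash
python3 -m creep '[{"offset":[0.1,-0.04,0.6],"spin":0,"hand":85},{"offset":[0,0,0.65],"spin":0,"hand":85},{"offset":[0,0,0.6],"spin":0,"hand":85},{"offset":[0,0,0.4],"spin":0,"hand":60},{"offset":[0,0,0.2],"spin":0,"hand":40}]' 30
python3 - <<'E'
from h import *
s,M=tool(); print(s['clock'],s['qpos'].round(3),s['tcp_pos'].round(4)); print(M.round(3))
p,im=snap('wrist','d_wrist.png')
t=s['tcp_pos']
for l,rc,z in [("grip",(186.2,261.8),.085)]:
    X=np.array([.5617,.1663,.088]); print(((X-t)@M*1e3).round(1))
E
```

```text
clock: 4.4
tcp_pos: [0.5681, 0.1665, 0.0899]
eef_rot: [-1.884, 2.482, -0.039]
contact_force: [0.5, 0.9, 0.2]
gripper_width: 0.059
4.4 [ 0.097  0.284  1.821 -0.01   1.002  1.945] [0.5681 0.1665 0.0899]
[[-0.269 -0.963  0.035]
 [-0.963  0.269 -0.005]
 [-0.005 -0.035 -0.999]]
[1.9 6.1 1.7]
```

View pics/d_wrist.png

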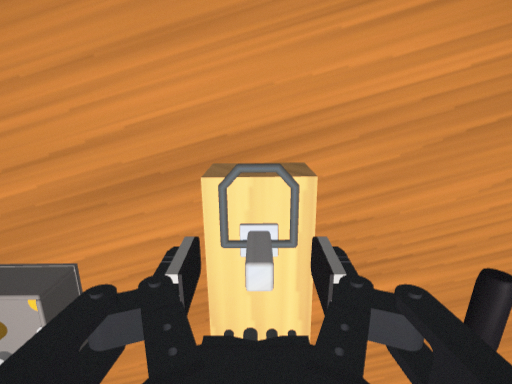

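```bash
python3 -m creep '[{"offset":[0.04,0.12,0.12],"spin":0,"hand":40},{"offset":[0,0,0],"spin":0,"hand":30}]' 30
python3 - <<'E'
from h import *
s,M=tool(); print(s['clock'],s['tcp_pos'].round(4)); print(M.round(3))
t=s['tcp_pos']
p,im=snap('wrist','e_wrist.png')
X=np.array([.5617,.1663,.088]); print(((X-t)@M*1e3).round(1))
E
```

```text
clock: 4.65
tcp_pos: [0.5616, 0.1661, 0.0835]
eef_rot: [-1.885, 2.482, -0.038]
contact_force: [-1.1, 0.3, 0.3]
gripper_width: 0.0297
4.65 [0.5616 0.1661 0.0835]
[[-0.268 -0.963  0.035]
 [-0.963  0.268 -0.005]
 [-0.005 -0.035 -0.999]]
[-0.2 -0.2 -4.5]
```

View pics/e_wrist.png

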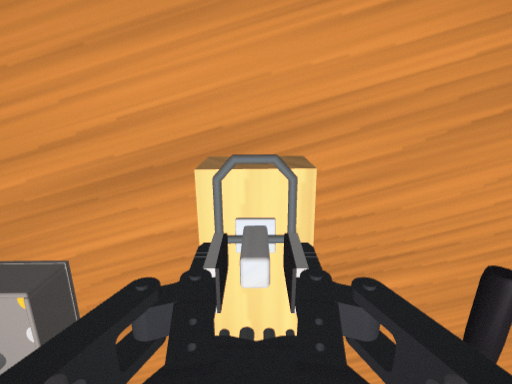

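The grip block is centred between the jaws at (255,260). I'll close on it and lift.

```bash
python3 -m creep '[{"offset":[0,0,0],"spin":0,"hand":10},{"offset":[0,0,0],"spin":0,"hand":5},{"offset":[0,0,0],"spin":0,"hand":5},{"offset":[0,0,0],"spin":0,"hand":5}]' 30
python3 -m creep '[{"offset":[0,0,-0.2],"spin":0,"hand":5},{"offset":[0,0,-0.6],"spin":0,"hand":5},{"offset":[0,0,-0.8],"spin":0,"hand":5},{"offset":[0,0,-0.9],"spin":0,"hand":5},{"offset":[0,0,-0.9],"spin":0,"hand":5},{"offset":[0,0,-0.9],"spin":0,"hand":5},{"offset":[0,0,0],"spin":0,"hand":5}]' 30
python3 - <<'E'
from h import *
s,M=tool(); print(s['clock'],s['tcp_pos'].round(4)); print(M.round(3))
p,im=snap('wrist','f_wrist.png')
p,im=snap('side','f_side.png')
E
```

```text
clock: 5.1
tcp_pos: [0.5643, 0.1665, 0.0873]
eef_rot: [-1.882, 2.477, -0.044]
contact_force: [0.4, -0.4, -2.4]
gripper_width: 0.0135
clock: 5.8
tcp_pos: [0.554, 0.1671, 0.3128]
eef_rot: [-1.882, 2.477, -0.045]
contact_force: [1.5, 0.3, -1.2]
gripper_width: 0.0132
5.8 [0.554  0.1671 0.3128]
[[-0.268 -0.963  0.042]
 [-0.963  0.268 -0.004]
 [-0.007 -0.041 -0.999]]
```

View pics/f_wrist.png

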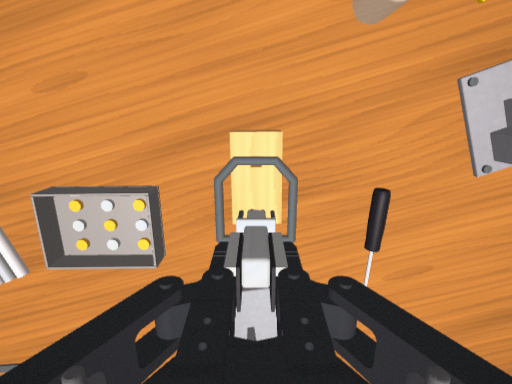

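View pics/f_side.png

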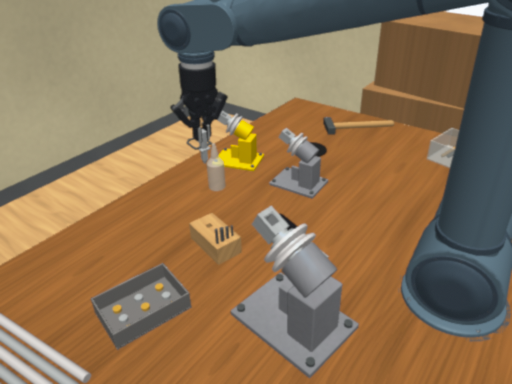

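The pin is lifted and hangs straight in the jaws, with the ring open and forward (bar at (257,160)). Next I'll carry it to the stand.

```bash
python3 -m creep '[{"offset":[0.5,-0.03,0],"spin":0,"hand":5},{"offset":[0.9,-0.06,0],"spin":0,"hand":5},{"offset":[0.9,-0.06,0],"spin":0,"hand":5},{"offset":[0.9,-0.06,0],"spin":0,"hand":5},{"offset":[0.9,-0.06,0],"spin":0,"hand":5},{"offset":[0.9,-0.06,0],"spin":0,"hand":5},{"offset":[0.9,-0.06,0],"spin":0,"hand":5},{"offset":[0.9,-0.06,0],"spin":0,"hand":5},{"offset":[0.5,-0.03,0],"spin":0,"hand":5}]' 30
python3 -m creep '[{"offset":[0,0,0],"spin":-0.85,"hand":5},{"offset":[0,0,0],"spin":-0.85,"hand":5},{"offset":[0,0,0],"spin":-0.85,"hand":5},{"offset":[0,0,0],"spin":0,"hand":5}]' 30
python3 - <<'E'
from h import *
s,M=tool(); print(s['clock'],s['qpos'].round(3),s['tcp_pos'].round(4)); print(M.round(3))
p,im=snap('wrist','g_wrist.png')
for l in ["stand","shaft","shaft_end","linchpin","pin_grip","ring_bar"]:
    d=pinpoint('wrist',l)[:3]; print(l,[(np.round(x['location'],1),round(x['conf'],2)) for x in d])
E
```

```text
clock: 6.8
tcp_pos: [0.4657, -0.1983, 0.2841]
eef_rot: [-1.91, 2.492, 0.01]
contact_force: [0.4, 0.3, -1.3]
gripper_width: 0.0134
clock: 7.2
tcp_pos: [0.4602, -0.2005, 0.2738]
eef_rot: [-2.326, 2.111, 0.038]
contact_force: [1.0, 0.1, -1.0]
gripper_width: 0.0133
7.2 [-0.638 -0.119  1.887  0.003  1.398  0.835] [ 0.4602 -0.2005  0.2738]
[[ 0.097 -0.995 -0.018]
 [-0.995 -0.097  0.017]
 [-0.018  0.016 -1.   ]]
stand [(array([ 94. , 264.1]), 0.92), (array([ 28.2, 265.1]), 0.63)]
shaft [(array([ 62.6, 259.3]), 0.92)]
shaft_end [(array([ 27.8, 265.2]), 0.89)]
linchpin [(array([231.9, 255.2]), 0.59)]
pin_grip [(array([199. , 101.3]), 0.7), (array([260.4, 253.5]), 0.6)]
ring_bar [(array([159.9, 254.3]), 0.64)]
```

View pics/g_wrist.png

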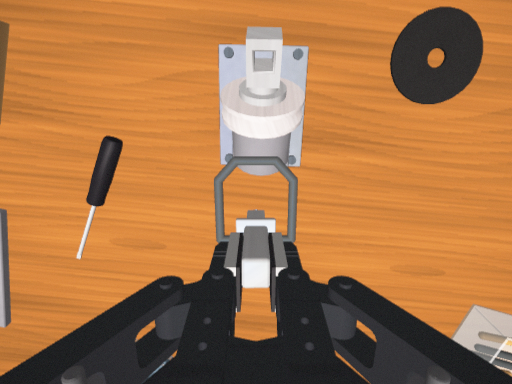

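The wrist view shows the stand ahead, with the square hole at about (263,60), the end face top edge at row 28, and the pulley at (263,105). I'll zoom in to get corners.

Run:
```python
import cv2
a=cv2.imread('pics/g_wrist.png'); cv2.imwrite('pics/g_z.png',cv2.resize(a[15:135,210:320],None,fx=5,fy=5,interpolation=cv2.INTER_CUBIC))
a=cv2.imread('pics/a_side.png'); cv2.imwrite('pics/s_z.png',cv2.resize(a[120:200,265:335],None,fx=7,fy=7,interpolation=cv2.INTER_CUBIC))
```

```text
(no output)
```

View pics/g_z.png

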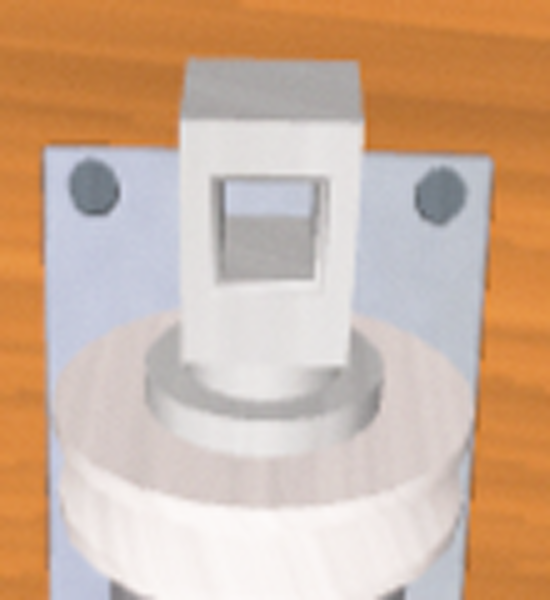

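View pics/s_z.png

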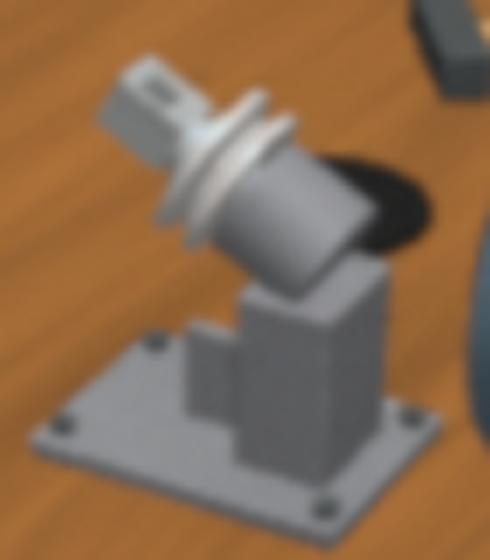

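```bash
cat > fit.py <<'E'
from h import *
from scipy.optimize import least_squares
def Rs(yaw): return R.from_euler('ZY',[yaw,-np.radians(28)]).as_matrix()
E
python3 - <<'E'
from fit import *
W=viewer.camera_params('wrist'); S=viewer.camera_params('side'); T=viewer.camera_params('top')
z=lambda u,v:(15+v/5,210+u/5)
obs=[(W,z(211,177),(7.2,7.2,0)),(W,z(327,176),(7.2,-7.2,0)),(W,z(321,281),(-7.2,-7.2,0)),(W,z(217,285),(-7.2,7.2,0)),
(W,z(180,120),(16,13,0)),(W,z(364,122),(16,-13,0)),(W,z(188,60),(16,13,-26)),(W,z(360,62),(16,-13,-26)),
(S,(120+92/7,265+161/7),(0,0,0)),(T,(70+386/3.75,170+622/4),(0,0,0))]
def f(q,full=False):
    M=Rs(q[3]); o=[]
    for p,rc,l in obs:
        X=q[:3]+M@np.array(l)/1e3; o+=list((np.array(proj(p,X))-rc))
    return np.array(o)
for sel in (slice(0,16),slice(0,20)):
    r=least_squares(lambda q:f(q)[sel],[.558,-.19,.165,.08]); print(r.x.round(4), r.fun.reshape(-1,2).round(1).tolist())
q=r.x
s,Mt=tool()
for zz in (0.165,): pass
print(np.array(f([*q[:2],.165,q[3]])).reshape(-1,2).round(1).tolist())
r=least_squares(lambda v:f([v[0],v[1],.165,v[2]])[:16],[.558,-.19,.08]); print('z fixed',r.x.round(4), r.fun.reshape(-1,2).round(1).tolist())
P=[atz(W,z(43,147),.01),atz(W,z(492,157),.01)];d=P[0]-P[1];print('plate front',np.round(P,4),'yaw',np.arctan2(-d[0],d[1]))
E
```

```text
[ 0.5638 -0.1959  0.1688  0.0851] [[1.2, 2.0], [1.6, -1.2], [0.4, -1.0], [-0.7, 0.8], [-0.5, -0.1], [-0.5, 0.3], [-0.7, -0.3], [-0.8, -0.5]]
[ 0.5645 -0.1959  0.1637  0.085 ] [[1.1, 2.2], [1.6, -1.5], [-0.1, -1.2], [-1.1, 1.0], [-0.3, 0.3], [-0.3, -0.1], [-0.3, 0.1], [-0.3, -0.9], [-1.3, -0.6], [-0.7, -0.1]]
[[0.9, 2.2], [1.3, -1.4], [-0.2, -1.1], [-1.3, 0.9], [-0.7, 0.2], [-0.7, -0.0], [-0.7, 0.0], [-0.7, -0.8], [-1.7, -0.6], [-0.8, -0.1]]
z fixed [ 0.5643 -0.1959  0.0851] [[1.1, 2.2], [1.5, -1.4], [-0.0, -1.1], [-1.0, 0.9], [-0.4, 0.2], [-0.4, -0.0], [-0.4, -0.0], [-0.5, -0.8]]
plate front [[ 0.5942 -0.1391  0.01  ]
 [ 0.6024 -0.2483  0.01  ]] yaw 0.07478365442071852
```

```bash
cat >> h.py <<'E'
def pin_in_tool(Tw): pass
E
python3 - <<'E'
from fit import *
s,M=tool(); t=s['tcp_pos']; W=viewer.camera_params('wrist')
def chk(y0,z0,th):
    zp=np.array([0,-np.sin(th),-np.cos(th)]) # pin z(up) in tool
    xp=np.array([0,-np.cos(th),np.sin(th)])
    o=np.array([.0006,y0,z0])
    for n,l in [('bar',(.047,7.5e-3)),('hingeL',(0,7.5e-3)),('top',(0,.046)),('topF',(.008,.046)),('topB',(-.008,.046)),('collarF',(.011,.004))]:
        P=t+M@(o+xp*l[0]+zp*l[1]); print(n,np.round(proj(W,P),1))
chk(.0035,.0372,.041); chk(0.0,.034,0.0)
E
python3 - <<'E'
import cv2
a=cv2.imread('pics/g_wrist.png'); cv2.imwrite('pics/g_z2.png',cv2.resize(a[145:300,200:310],None,fx=3.8,fy=3.8,interpolation=cv2.INTER_CUBIC))
E
```

```text
bar [162.2 255.9]
hingeL [239.9 255.8]
top [273.9 256. ]
topF [258.6 256. ]
topB [288.8 256. ]
collarF [220.6 255.8]
bar [158.2 255.9]
hingeL [237.4 255.8]
top [274.9 256. ]
topF [259.5 256. ]
topB [289.7 256. ]
collarF [217.7 255.8]
```

View pics/g_z2.png

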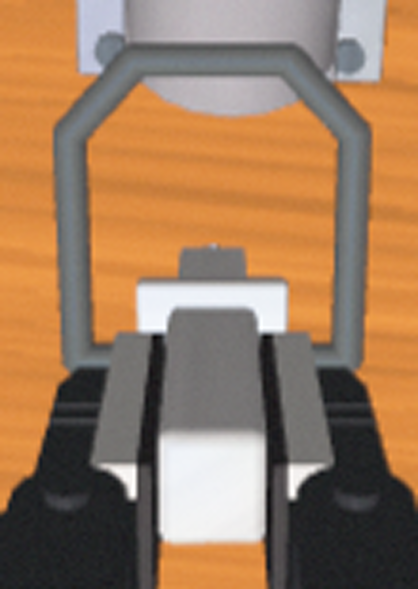

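```bash
cat >> fit.py <<'E'
O=np.array([.5643,-.1959,.165]); YAW=.085; MS=Rs(YAW)
def S2W(l): return O+MS@(np.array(l,float)/1e3)
def pin(y0=.003,z0=.0365,th=.03,x0=.0006):
    s,M=tool(); t=s['tcp_pos']
    zp=M@np.array([0,-np.sin(th),-np.cos(th)]); xp=M@np.array([0,-np.cos(th),np.sin(th)])
    o=t+M@np.array([x0,y0,z0]); return s,M,t,o,xp,zp
def sh(P): return ((P-O)@MS*1e3).round(1)
E
python3 - <<'E'
from fit import *
s,M,t,o,xp,zp=pin(); tip=o-.036*zp
tgt=S2W((-2.5,0,-4.5)); hov=tgt+[0,0,.02]
print('tip',tip.round(4),'tgt',tgt.round(4)); 
for n,P in(('hover',hov),('tgt',tgt)): print(n,'units',((P-tip)@M/.05).round(3))
E
```

```text
tip [ 0.4562 -0.2008  0.2037] tgt [ 0.5642 -0.1959  0.1599]
hover units [ 0.119 -2.165  0.448]
tgt units [ 0.125 -2.17   0.848]
```

```bash
python3 -m creep '[{"offset":[0.04,-0.5,0],"spin":0.09,"hand":5},{"offset":[0.04,-0.6,0],"spin":0,"hand":5},{"offset":[0.04,-0.6,0.1],"spin":0,"hand":5},{"offset":[0,-0.4,0.2],"spin":0,"hand":5},{"offset":[0,0,0],"spin":0,"hand":5}]' 30
python3 - <<'E'
from fit import *
s,M,t,o,xp,zp=pin(); tip=o-.036*zp
print(s['clock'],t.round(4),M[:,2].round(3),s['contact_force'].round(1)); print('tip in shaft',sh(tip),'pin z shaft',(zp@MS).round(3))
for tt in [(-2.5,0,-4.5)]:
    P=S2W(tt); print('units',((P-tip)@M/.05).round(3))
snap('wrist','h_wrist.png'); snap('side','h_side.png')
a=cv2.imread('pics/h_side.png'); cv2.imwrite('pics/h_sz.png',cv2.resize(a[80:210,240:350],None,fx=5,fy=4.6,interpolation=cv2.INTER_CUBIC))
E
```

```text
clock: 8.05
tcp_pos: [0.5704, -0.1974, 0.2605]
eef_rot: [-2.309, 2.13, 0.026]
contact_force: [-1.1, 0.8, -3.4]
gripper_width: 0.0129
8.05 [ 0.5704 -0.1974  0.2605] [-0.012  0.012 -1.   ] [-1.1  0.8 -3.4]
tip in shaft [11.8 -1.6 19.8] pin z shaft [ 0.505 -0.013  0.863]
units [-0.025  0.019  0.565]
```

View pics/h_wrist.png

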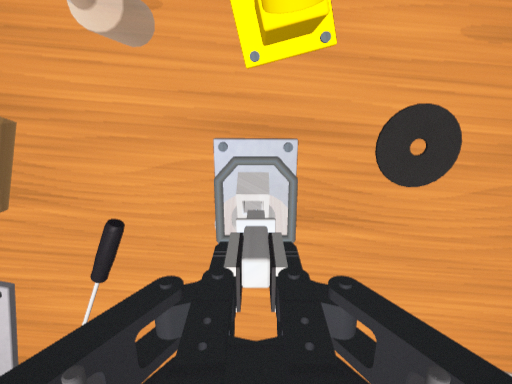

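View pics/h_sz.png

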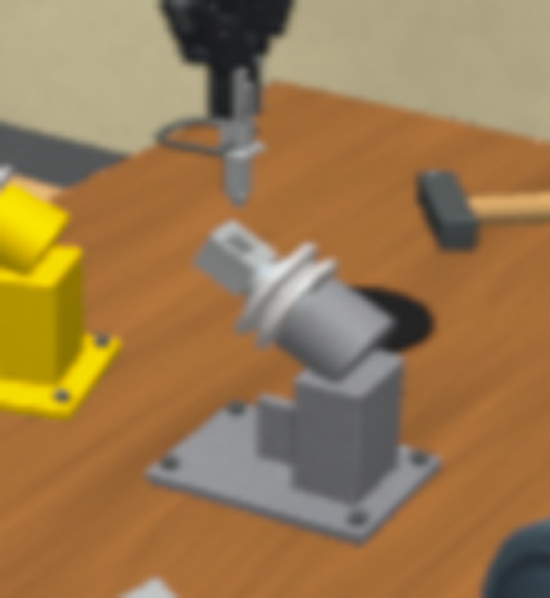

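The tip is over the hole in the side view: tip at (238,203), hole at (238,243). I'll lower it.

```bash
python3 -m creep '[{"offset":[-0.02,0.02,0.2],"spin":0,"hand":5},{"offset":[0,0,0.2],"spin":0,"hand":5},{"offset":[0,0,0.1],"spin":0,"hand":5},{"offset":[0,0,0.0],"spin":0,"hand":5}]' 30
python3 - <<'E'
from fit import *
s,M,t,o,xp,zp=pin(); tip=o-.036*zp
print(s['clock'],t.round(4),M[:,2].round(3),s['contact_force'].round(1),s['wrist_torque'].round(2)); print('tip in shaft',sh(tip),'pin z shaft',(zp@MS).round(3))
for tt in [(-2.5,0,-4.5)]:
    P=S2W(tt); print('units',((P-tip)@M/.05).round(3))
snap('wrist','i_wrist.png'); snap('side','i_side.png')
a=cv2.imread('pics/i_side.png'); b=cv2.imread('pics/i_wrist.png')
cv2.imwrite('pics/i_z.png',np.hstack([cv2.resize(a[90:190,240:340],(400,400),interpolation=cv2.INTER_CUBIC),cv2.resize(b[130:290,180:340],(400,400),interpolation=cv2.INTER_CUBIC)]))
E
```

```text
clock: 8.55
tcp_pos: [0.5659, -0.1969, 0.2361]
eef_rot: [-2.306, 2.133, 0.022]
contact_force: [-0.9, -0.4, -2.0]
gripper_width: 0.0133
8.55 [ 0.5659 -0.1969  0.2361] [-0.01  0.01 -1.  ] [-0.9 -0.4 -2. ] [-0.04 -0.01 -0.01]
tip in shaft [-3.4 -1.   0.3] pin z shaft [ 0.504 -0.011  0.864]
units [-0.019 -0.063  0.076]
```

View pics/i_z.png

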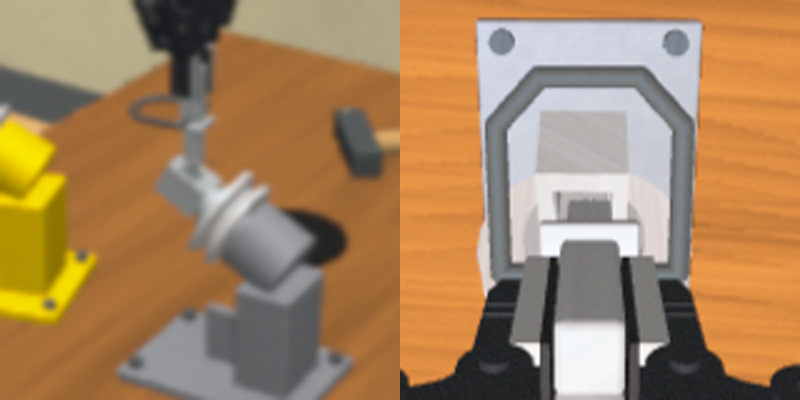

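```bash
python3 -m creep '[{"offset":[-0.03,-0.05,0.02],"spin":0,"hand":5},{"offset":[0,0,0.1],"spin":0,"hand":5},{"offset":[0,0,0],"spin":0,"hand":5}]' 30
python3 - <<'E'
from fit import *
s,M,t,o,xp,zp=pin(); tip=o-.036*zp
print(s['clock'],t.round(4),M[:,2].round(3),s['contact_force'].round(1),s['wrist_torque'].round(2)); print('tip in shaft',sh(tip),'pin z shaft',(zp@MS).round(3))
snap('wrist','j_wrist.png'); snap('side','j_side.png')
a=cv2.imread('pics/j_side.png'); b=cv2.imread('pics/j_wrist.png')
cv2.imwrite('pics/j_z.png',np.hstack([cv2.resize(a[90:190,240:340],(400,400),interpolation=cv2.INTER_CUBIC),cv2.resize(b[130:290,180:340],(400,400),interpolation=cv2.INTER_CUBIC)]))
E
```

```text
clock: 8.95
tcp_pos: [0.5682, -0.1965, 0.2332]
eef_rot: [2.304, -2.131, -0.019]
contact_force: [-3.1, -0.5, -1.9]
gripper_width: 0.0134
8.95 [ 0.5682 -0.1965  0.2332] [-0.011  0.006 -1.   ] [-3.1 -0.5 -1.9] [-0.12  0.62 -0.  ]
tip in shaft [-2.9 -1.  -3.3] pin z shaft [ 0.505 -0.007  0.863]
```

View pics/j_z.png

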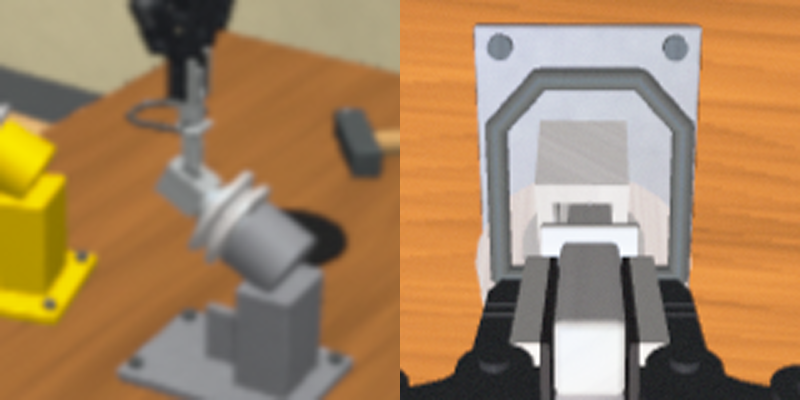

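```bash
python3 -m creep '[{"offset":[-0.03,0.08,0.02],"spin":0,"hand":5},{"offset":[0,0.1,0.03],"spin":0,"hand":5},{"offset":[0,0.1,0.03],"spin":0,"hand":5},{"offset":[0,0,0],"spin":0,"hand":5}]' 25
python3 - <<'E'
from fit import *
s,M,t,o,xp,zp=pin(); tip=o-.036*zp
print(s['clock'],t.round(4),M[:,2].round(3),s['contact_force'].round(1),s['wrist_torque'].round(2)); print('grip in shaft',sh(t-.005*M[:,2]))
snap('wrist','k_wrist.png'); snap('side','k_side.png')
a=cv2.imread('pics/k_side.png'); b=cv2.imread('pics/k_wrist.png')
cv2.imwrite('pics/k_z.png',np.hstack([cv2.resize(a[90:190,240:340],(400,400),interpolation=cv2.INTER_CUBIC),cv2.resize(b[130:290,180:340],(400,400),interpolation=cv2.INTER_CUBIC)]))
E
```

```text
clock: 9.45
tcp_pos: [0.5583, -0.1957, 0.2323]
eef_rot: [-2.3, 2.128, -0.002]
contact_force: [1.7, 0.1, -2.5]
gripper_width: 0.0131
9.45 [ 0.5583 -0.1957  0.2323] [ 0.007  0.005 -1.   ] [ 1.7  0.1 -2.5] [ 0.12 -0.29  0.  ]
grip in shaft [28.7  0.7 66.7]
```

View pics/k_z.png

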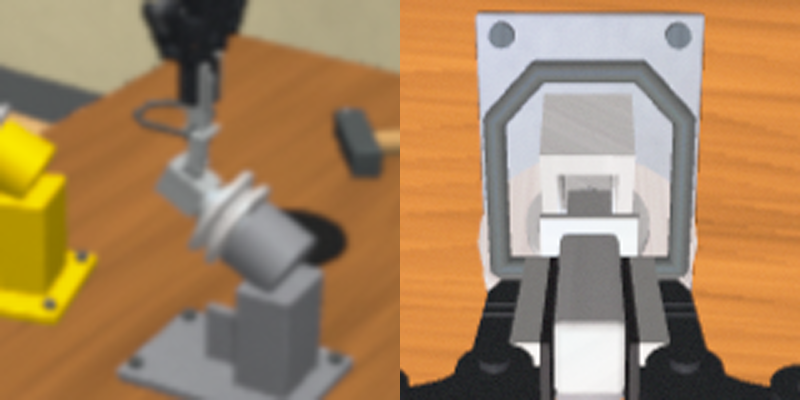

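The pin is starting to pivot in the jaws and its tip is in the hole, laterally centred at zoom (588,200). I'll keep going.

```bash
python3 -m creep '[{"offset":[0,0.12,0.07],"spin":0,"hand":5},{"offset":[0,0.12,0.07],"spin":0,"hand":5},{"offset":[0,0.12,0.07],"spin":0,"hand":5},{"offset":[0,0.12,0.07],"spin":0,"hand":5},{"offset":[0,0,0],"spin":0,"hand":5}]' 25
python3 - <<'E'
from fit import *
s,M,t,o,xp,zp=pin(); tip=o-.036*zp
print(s['clock'],t.round(4),M[:,2].round(3),s['contact_force'].round(1),s['wrist_torque'].round(2)); print('grip in shaft',sh(t-.005*M[:,2]))
snap('wrist','l_wrist.png'); snap('side','l_side.png')
a=cv2.imread('pics/l_side.png'); b=cv2.imread('pics/l_wrist.png')
cv2.imwrite('pics/l_z.png',np.hstack([cv2.resize(a[90:190,240:340],(400,400),interpolation=cv2.INTER_CUBIC),cv2.resize(b[130:290,180:340],(400,400),interpolation=cv2.INTER_CUBIC)]))
E
```

```text
clock: 10.05
tcp_pos: [0.5404, -0.1984, 0.2261]
eef_rot: [-2.292, 2.119, -0.031]
contact_force: [2.5, 1.5, -2.8]
gripper_width: 0.0133
10.05 [ 0.5404 -0.1984  0.2261] [ 0.028  0.001 -1.   ] [ 2.5  1.5 -2.8] [ 0.27 -0.37 -0.04]
grip in shaft [ 9.7 -0.4 69.7]
```

View pics/l_z.png

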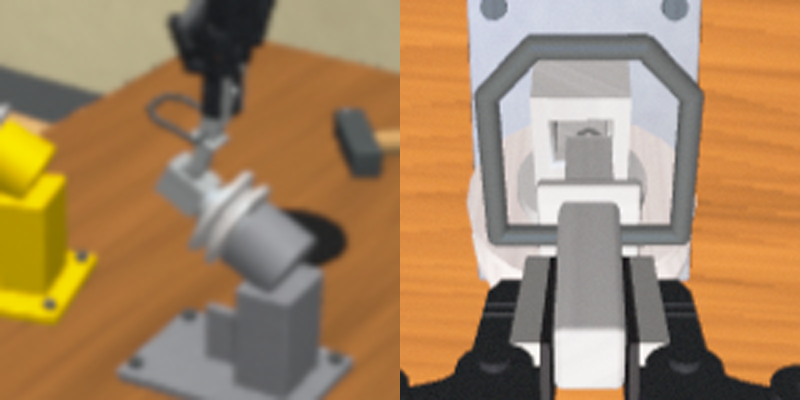

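```bash
cat >> fit.py <<'E'
def fitpin(rows,W=None):
    s,M=tool(); t=s['tcp_pos']; W=W or viewer.camera_params('wrist')
    L={'bar':(.047,.0075),'hinge':(0,.0075),'collarF':(.011,.004),'topF':(.008,.046),'topB':(-.008,.046)}
    def pose(q):
        y0,z0,th=q; zp=M@np.array([0,-np.sin(th),-np.cos(th)]); xp=M@np.array([0,-np.cos(th),np.sin(th)])
        return t+M@np.array([.0006,y0,z0]),xp,zp
    def f(q):
        o,xp,zp=pose(q); return [proj(W,o+xp*L[k][0]+zp*L[k][1])[0]-v for k,v in rows.items()]
    r=least_squares(f,[.003,.0365,-.2],x_scale=[.01,.01,.1]); o,xp,zp=pose(r.x)
    tip=o-.036*zp
    print('q',r.x.round(4),'res',np.round(r.fun,1)); print('origin shaft',sh(o),'tip shaft',sh(tip),'pin z in shaft',(zp@MS).round(3),'lean err',np.arctan2((zp@MS)[0],(zp@MS)[2]).round(3))
    return o,xp,zp,tip
E
python3 - <<'E'
from fit import *
fitpin(dict(bar=148,hinge=224,collarF=202.8,topF=261,topB=285))
E
```

```text
q [-0.0105  0.0351 -0.247 ] res [-0.2 -1.   1.2 -0.   0.1]
origin shaft [ 1.  -1.2 29.1] tip shaft [-6.7 -1.3 -6.1] pin z in shaft [0.214 0.003 0.977] lean err 0.215
```

```bash
python3 -m creep '[{"offset":[-0.03,0.11,0.07],"spin":0,"hand":5},{"offset":[0,0.11,0.07],"spin":0,"hand":5},{"offset":[0,0.11,0.08],"spin":0,"hand":5},{"offset":[0,0,0.04],"spin":0,"hand":5},{"offset":[0,0,0],"spin":0,"hand":5}]' 25
python3 - <<'E'
from fit import *
s,M,t,o,xp,zp=pin(); tip=o-.036*zp
print(s['clock'],t.round(4),M[:,2].round(3),s['contact_force'].round(1),s['wrist_torque'].round(2)); print('grip in shaft',sh(t-.005*M[:,2]))
snap('wrist','m_wrist.png'); snap('side','m_side.png')
a=cv2.imread('pics/m_side.png'); b=cv2.imread('pics/m_wrist.png')
cv2.imwrite('pics/m_z.png',np.hstack([cv2.resize(a[90:190,240:340],(400,400),interpolation=cv2.INTER_CUBIC),cv2.resize(b[130:290,180:340],(400,400),interpolation=cv2.INTER_CUBIC)]))
E
```

```text
clock: 10.65
tcp_pos: [0.5278, -0.1992, 0.2196]
eef_rot: [-2.29, 2.115, -0.048]
contact_force: [2.9, 1.7, -0.8]
gripper_width: 0.013
10.65 [ 0.5278 -0.1992  0.2196] [ 0.039 -0.003 -0.999] [ 2.9  1.7 -0.8] [ 0.36 -0.57  0.06]
grip in shaft [-4.5 -0.2 69.9]
```

View pics/m_z.png

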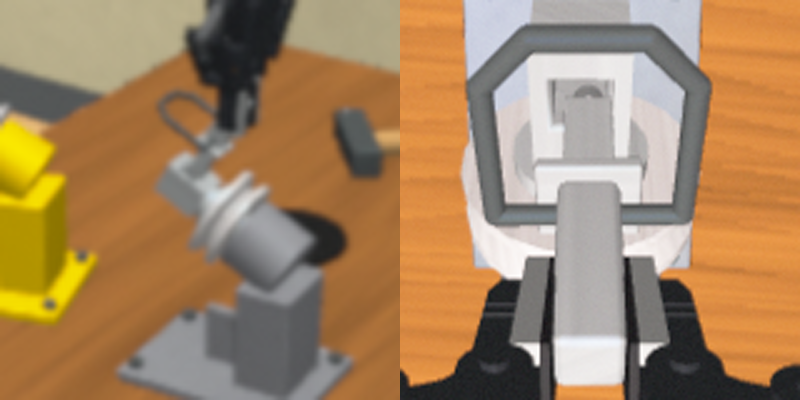

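Run:
```python
from fit import *
o,xp,zp,tip=fitpin(dict(bar=145.5,hinge=215.3,collarF=194,topF=265,topB=283.6))
s,M=tool()
print('hole down dir in tool',((-MS[:,2])@M).round(3),'pin down in tool',(-zp@M).round(3))
```

```text
q [-0.0184  0.0325 -0.4579] res [-0.5 -1.3  1.9  0.3 -0.4]
origin shaft [-4.4 -1.1 28. ] tip shaft [-4.1 -1.4 -8. ] pin z in shaft [-0.008  0.008  1.   ] lean err -0.008
hole down dir in tool [-0.008 -0.435  0.9  ] pin down in tool [ 0.    -0.442  0.897]
```

The pin now lies along the hole axis (lean error about 0), with the tip 8 mm in. I'll push along the hole.

```bash
python3 -m creep '[{"offset":[-0.04,-0.07,0.07],"spin":0,"hand":5},{"offset":[-0.02,-0.06,0.09],"spin":0,"hand":5},{"offset":[0,-0.05,0.1],"spin":0,"hand":5},{"offset":[0,0,0],"spin":0,"hand":5}]' 25
python3 - <<'E'
from fit import *
s,M,t,o,xp,zp=pin(); tip=o-.036*zp
print(s['clock'],t.round(4),M[:,2].round(3),s['contact_force'].round(1),s['wrist_torque'].round(2)); print('grip in shaft',sh(t-.005*M[:,2]))
snap('wrist','n_wrist.png'); snap('side','n_side.png')
a=cv2.imread('pics/n_side.png'); b=cv2.imread('pics/n_wrist.png')
cv2.imwrite('pics/n_z.png',np.hstack([cv2.resize(a[90:190,240:340],(400,400),interpolation=cv2.INTER_CUBIC),cv2.resize(b[130:290,180:340],(400,400),interpolation=cv2.INTER_CUBIC)]))
E
```

```text
clock: 11.15
tcp_pos: [0.5363, -0.1969, 0.2059]
eef_rot: [-2.294, 2.118, -0.046]
contact_force: [3.0, 0.6, 0.8]
gripper_width: 0.0133
11.15 [ 0.5363 -0.1969  0.2059] [ 0.035 -0.006 -0.999] [3.  0.6 0.8] [ 0.17 -0.71  0.06]
grip in shaft [-3.3  1.4 53.7]
```

View pics/n_z.png

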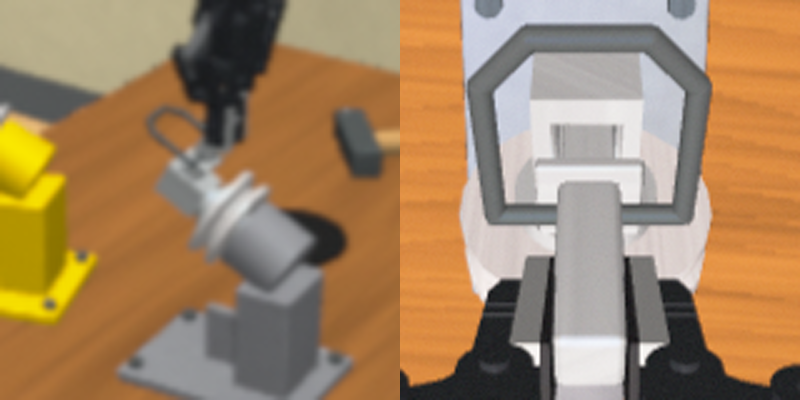

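```bash
python3 -m creep '[{"offset":[0,-0.06,0.09],"spin":0,"hand":5},{"offset":[0,-0.05,0.09],"spin":0,"hand":5},{"offset":[0,-0.02,0.06],"spin":0,"hand":5},{"offset":[0,0,0],"spin":0,"hand":5}]' 25
python3 - <<'E'
from fit import *
s,M,t,o,xp,zp=pin(); tip=o-.036*zp
print(s['clock'],t.round(4),M[:,2].round(3),s['contact_force'].round(1),s['wrist_torque'].round(2)); print('grip in shaft',sh(t-.005*M[:,2]))
snap('wrist','o_wrist.png'); snap('side','o_side.png')
a=cv2.imread('pics/o_side.png'); b=cv2.imread('pics/o_wrist.png')
cv2.imwrite('pics/o_z.png',np.hstack([cv2.resize(a[90:190,240:340],(400,400),interpolation=cv2.INTER_CUBIC),cv2.resize(b[130:290,180:340],(400,400),interpolation=cv2.INTER_CUBIC)]))
E
```

```text
clock: 11.65
tcp_pos: [0.5424, -0.1967, 0.1952]
eef_rot: [-2.297, 2.12, -0.041]
contact_force: [2.6, 0.2, -1.1]
gripper_width: 0.0136
11.65 [ 0.5424 -0.1967  0.1952] [ 0.03  -0.006 -1.   ] [ 2.6  0.2 -1.1] [ 0.09 -0.49 -0.02]
grip in shaft [-3.   1.1 41.4]
```

View pics/o_z.png

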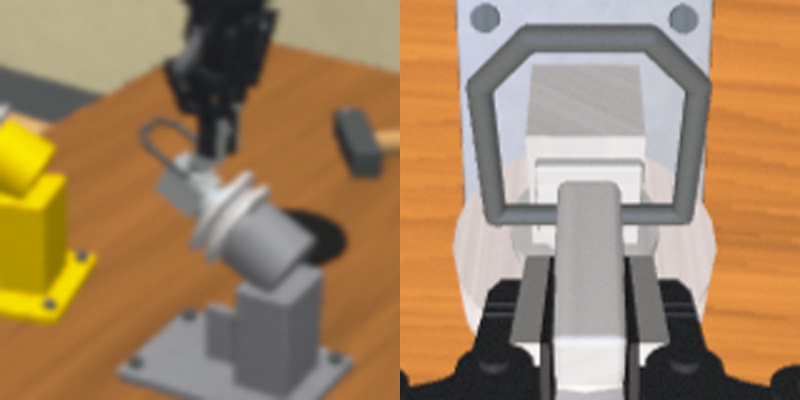

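```bash
python3 -m creep '[{"offset":[0,-0.05,0.1],"spin":0,"hand":5},{"offset":[0,-0.05,0.1],"spin":0,"hand":5}]' 25
python3 - <<'E'
from fit import *
s,M,t,o,xp,zp=pin()
print(s['clock'],t.round(4),M[:,2].round(3),s['contact_force'].round(1),s['wrist_torque'].round(2)); print('grip in shaft',sh(t-.005*M[:,2]))
snap('wrist','p_wrist.png'); snap('side','p_side.png')
a=cv2.imread('pics/p_side.png'); b=cv2.imread('pics/p_wrist.png')
cv2.imwrite('pics/p_z.png',np.hstack([cv2.resize(a[90:190,240:340],(400,400),interpolation=cv2.INTER_CUBIC),cv2.resize(b[130:290,180:340],(400,400),interpolation=cv2.INTER_CUBIC)]))
E
```

```text
clock: 11.95
tcp_pos: [0.5434, -0.1969, 0.1945]
eef_rot: [-2.309, 2.124, -0.021]
contact_force: [-30.3, 8.5, 39.1]
gripper_width: 0.0133
11.95 [ 0.5434 -0.1969  0.1945] [ 0.013 -0.006 -1.   ] [-30.3   8.5  39.1] [1.46 4.27 0.03]
grip in shaft [-2.3  0.8 40.3]
```

View pics/p_z.png

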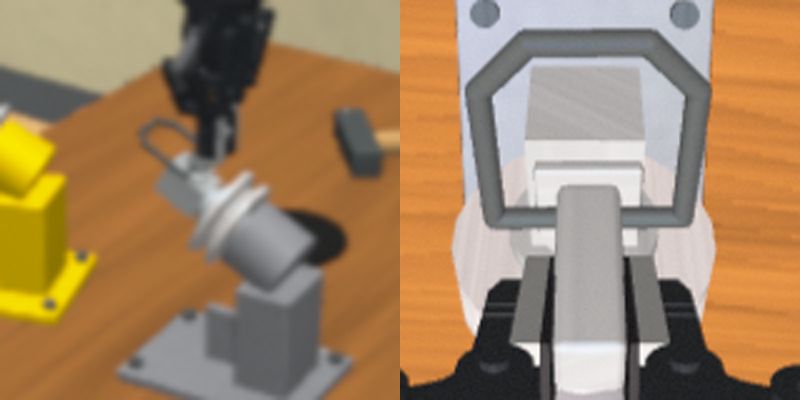

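It stopped solidly at 50 N, so it is seated. I'll relax the push, then release.

```bash
python3 -m creep '[{"offset":[0,0,-0.02],"spin":0,"hand":5},{"offset":[0,0,0],"spin":0,"hand":14},{"offset":[0,0,0],"spin":0,"hand":30},{"offset":[0,0,0],"spin":0,"hand":40},{"offset":[0,0,0],"spin":0,"hand":40}]' 25
python3 - <<'E'
from fit import *
s,M,t,o,xp,zp=pin()
print(s['clock'],t.round(4),M[:,2].round(3),s['contact_force'].round(1),s['gripper_width']); print('grip in shaft',sh(t-.005*M[:,2]))
snap('wrist','q_wrist.png'); snap('side','q_side.png')
a=cv2.imread('pics/q_side.png'); b=cv2.imread('pics/q_wrist.png')
cv2.imwrite('pics/q_z.png',np.hstack([cv2.resize(a[90:190,240:340],(400,400),interpolation=cv2.INTER_CUBIC),cv2.resize(b[130:290,180:340],(400,400),interpolation=cv2.INTER_CUBIC)]))
E
```

```text
clock: 12.55
tcp_pos: [0.5418, -0.1968, 0.1941]
eef_rot: [-2.31, 2.126, -0.016]
contact_force: [-0.5, -0.1, -0.4]
gripper_width: 0.0398
12.55 [ 0.5418 -0.1968  0.1941] [ 0.009 -0.006 -1.   ] [-0.5 -0.1 -0.4] 0.0398001345494363
grip in shaft [-3.9  1.1 40.7]
```

View pics/q_z.png

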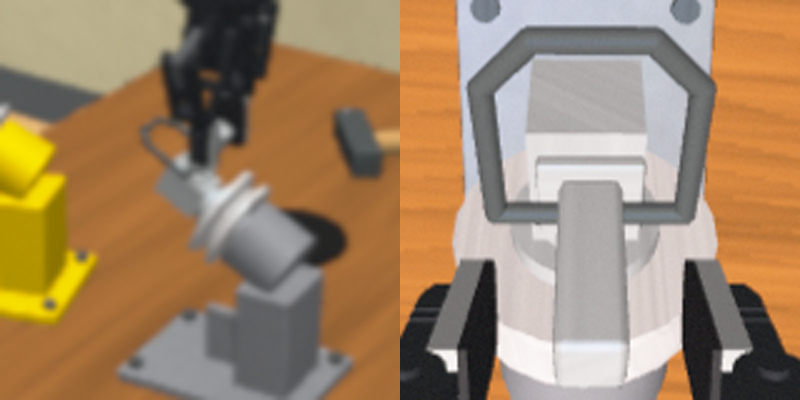

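Run:
```python
from fit import *
W=viewer.camera_params('wrist')
z=lambda u,v:(130+v/2.5,180+(u-400)/2.5)
obs=[(z(526,132),(16,13,0)),(z(647,132),(16,-13,0)),(z(532,58),(16,13,-26)),(z(640,60),(16,-13,-26))]
def f(v): 
    M=Rs(YAW); return np.concatenate([np.array(proj(W,v+M@np.array(l)/1e3))-rc for rc,l in obs])
r=least_squares(f,O); print('O refit',r.x.round(4),r.fun.round(1))
for P0 in (O,r.x):
  for dz in (0,4):
    d={}
    for n,l in dict(bar=(47,0,7.5),hinge=(0,0,7.5),collarFtop=(11,0,4),collarFbot=(11,0,0),topF=(8,0,46),topB=(-8,0,46)).items():
        rc=proj(W,P0+MS@np.array([l[0],l[1],l[2]+dz])/1e3); d[n]=((rc[0]-130)*2.5).round(0)
    print(dz,d)
a=cv2.imread('pics/q_wrist.png'); cv2.imwrite('pics/q_z3.png',cv2.resize(a[135:235,205:305],(600,600),interpolation=cv2.INTER_CUBIC))
```

```text
O refit [ 0.5619 -0.1952  0.1639] [ 0.2  0.1  0.1 -0.1  0.3  0.  -0.6 -0.1]
0 {'bar': np.float64(22.0), 'hinge': np.float64(199.0), 'collarFtop': np.float64(153.0), 'collarFbot': np.float64(140.0), 'topF': np.float64(332.0), 'topB': np.float64(377.0)}
4 {'bar': np.float64(36.0), 'hinge': np.float64(213.0), 'collarFtop': np.float64(166.0), 'collarFbot': np.float64(153.0), 'topF': np.float64(353.0), 'topB': np.float64(397.0)}
0 {'bar': np.float64(35.0), 'hinge': np.float64(207.0), 'collarFtop': np.float64(162.0), 'collarFbot': np.float64(149.0), 'topF': np.float64(341.0), 'topB': np.float64(384.0)}
4 {'bar': np.float64(48.0), 'hinge': np.float64(221.0), 'collarFtop': np.float64(175.0), 'collarFbot': np.float64(162.0), 'topF': np.float64(361.0), 'topB': np.float64(403.0)}
```

View pics/q_z3.png

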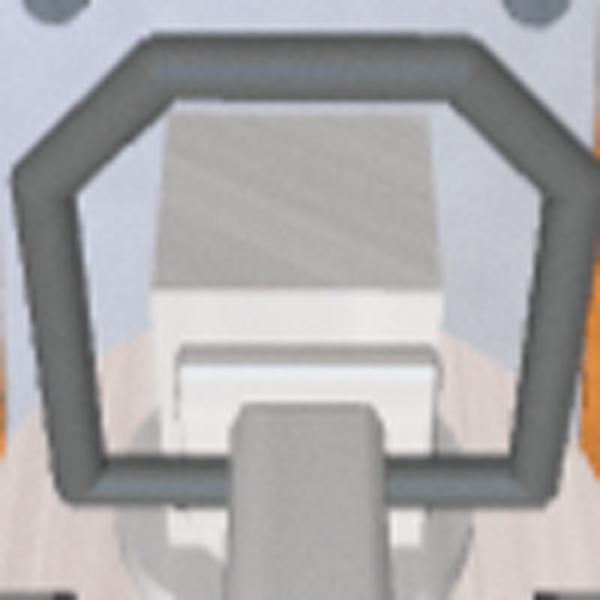

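The pin is home: the collar edge, block top and ring bar are within about 1 mm of the model. Step 1 is done with the ring open. I'll retract straight up and then close the fingers.

```bash
python3 -m creep '[{"offset":[0,0,-0.3],"spin":0,"hand":40},{"offset":[0,0,-0.5],"spin":0,"hand":40},{"offset":[0,0,-0.6],"spin":0,"hand":40},{"offset":[0,0,0],"spin":0,"hand":0},{"offset":[0,-0.6,0],"spin":0,"hand":0},{"offset":[0,-0.5,0],"spin":0,"hand":0},{"offset":[0,0,0],"spin":0,"hand":0}]' 25
python3 - <<'E'
from fit import *
O2=np.array([.5619,-.1952,.1639])
s,M=tool(); t=s['tcp_pos']; print(s['clock'],t.round(4),M.round(3).tolist(),s['gripper_width'],s['contact_force'].round(1))
ex=np.array([np.cos(YAW),np.sin(YAW),0])
tgt=O2+.045*ex+np.array([0,0,.0]); tip=t+.014*M[:,2]
print('fingertip->(45,0,0) units',((tgt-tip)@M/.05).round(3))
snap('wrist','r_wrist.png'); snap('side','r_side.png')
a=cv2.imread('pics/r_side.png'); b=cv2.imread('pics/r_wrist.png')
cv2.imwrite('pics/r_z.png',np.hstack([cv2.resize(a[90:190,240:340],(400,400),interpolation=cv2.INTER_CUBIC),cv2.resize(b[140:384,140:384],(400,400),interpolation=cv2.INTER_CUBIC)]))
E
```

```text
clock: 13.35
tcp_pos: [0.5974, -0.192, 0.2713]
eef_rot: [-2.309, 2.127, -0.02]
contact_force: [-0.4, 0.4, -0.5]
gripper_width: -0.0002
13.35 [ 0.5974 -0.192   0.2713] [[0.082, -0.997, 0.011], [-0.997, -0.082, -0.007], [0.008, -0.01, -1.0]] -0.00023012738510785752 [-0.4  0.4 -0.5]
fingertip->(45,0,0) units [-0.013 -0.165  1.87 ]
```

View pics/r_z.png

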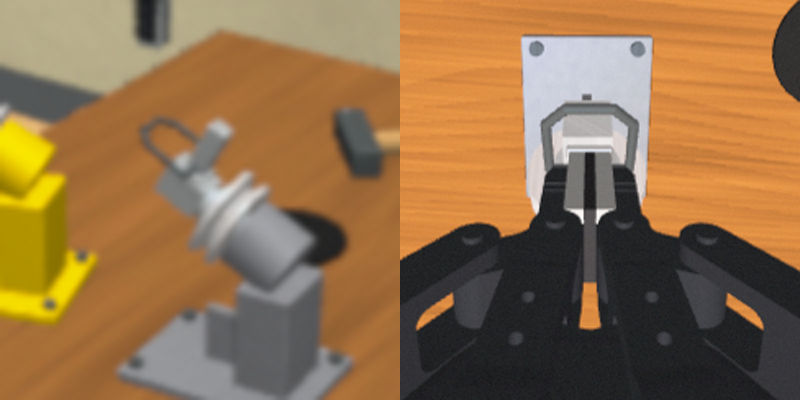

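```bash
python3 -m creep '[{"offset":[-0.01,-0.16,0],"spin":0,"hand":0},{"offset":[0,0,0.5],"spin":0,"hand":0},{"offset":[0,0,0.5],"spin":0,"hand":0},{"offset":[0,0,0],"spin":0,"hand":0}]' 25
python3 - <<'E'
from fit import *
O2=np.array([.5619,-.1952,.1639])
s,M=tool(); t=s['tcp_pos']; print(s['clock'],t.round(4),M[:,2].round(3),s['contact_force'].round(1))
ex=np.array([np.cos(YAW),np.sin(YAW),0]); tip=t+.014*M[:,2]
print('fingertip->(45,0,-12) units',((O2+.045*ex-[0,0,.012]-tip)@M/.05).round(3))
snap('wrist','s_wrist.png'); snap('side','s_side.png')
a=cv2.imread('pics/s_side.png'); b=cv2.imread('pics/s_wrist.png')
cv2.imwrite('pics/s_z.png',np.hstack([cv2.resize(a[90:190,240:340],(400,400),interpolation=cv2.INTER_CUBIC),cv2.resize(b[140:384,140:384],(400,400),interpolation=cv2.INTER_CUBIC)]))
E
```

```text
clock: 13.85
tcp_pos: [0.6039, -0.1916, 0.221]
eef_rot: [-2.307, 2.13, -0.021]
contact_force: [-0.4, -0.1, -0.1]
gripper_width: -0.0
13.85 [ 0.6039 -0.1916  0.221 ] [ 0.011 -0.008 -1.   ] [-0.4 -0.1 -0.1]
fingertip->(45,0,-12) units [-0.013 -0.042  1.103]
```

View pics/s_z.png

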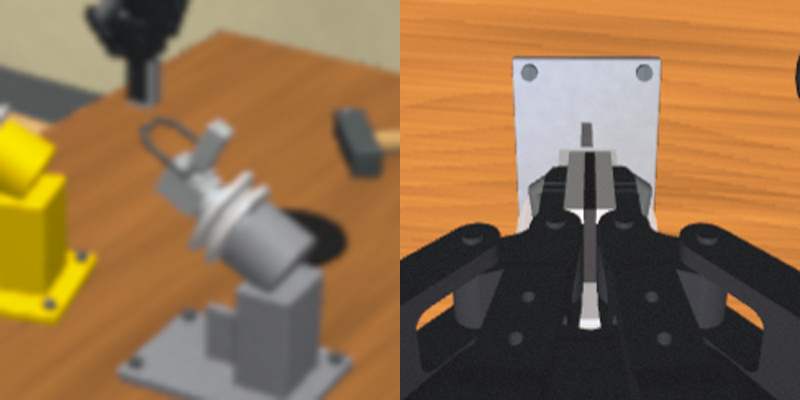

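```bash
python3 -m creep '[{"offset":[-0.01,-0.02,0.25],"spin":0,"hand":0},{"offset":[0,0,0.2],"spin":0,"hand":0},{"offset":[0,0,0.2],"spin":0,"hand":0},{"offset":[0,0,0.2],"spin":0,"hand":0}]' 25
python3 - <<'E'
from fit import *
O2=np.array([.5619,-.1952,.1639])
s,M=tool(); t=s['tcp_pos']; print(s['clock'],t.round(4),M[:,2].round(3),s['contact_force'].round(1))
ex=np.array([np.cos(YAW),np.sin(YAW),0]); tip=t+.014*M[:,2]
print('fingertip->(45,0,-12) units',((O2+.045*ex-[0,0,.012]-tip)@M/.05).round(3))
snap('side','t_side.png'); snap('wrist','t_wrist.png')
a=cv2.imread('pics/t_side.png'); b=cv2.imread('pics/t_wrist.png')
cv2.imwrite('pics/t_z.png',np.hstack([cv2.resize(a[90:190,240:340],(400,400),interpolation=cv2.INTER_CUBIC),cv2.resize(b[140:384,140:384],(400,400),interpolation=cv2.INTER_CUBIC)]))
E
```

```text
clock: 14.35
tcp_pos: [0.6143, -0.1939, 0.1892]
eef_rot: [-2.297, 2.122, -0.061]
contact_force: [1.4, 1.5, 1.6]
gripper_width: 0.0002
14.35 [ 0.6143 -0.1939  0.1892] [ 0.038 -0.017 -0.999] [1.4 1.5 1.6]
fingertip->(45,0,-12) units [-0.077  0.174  0.459]
```

View pics/t_z.png

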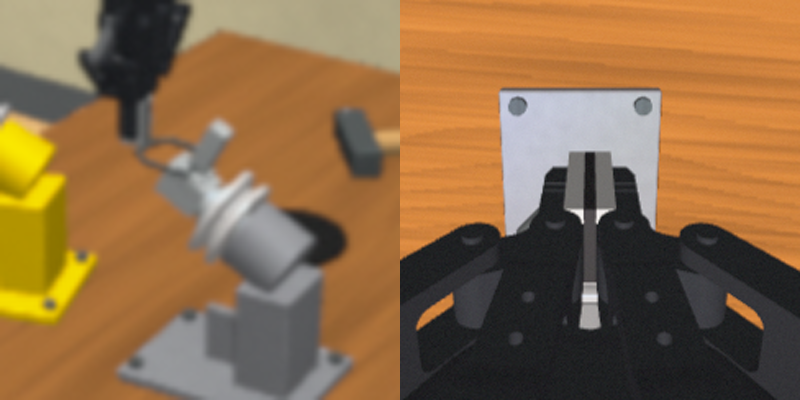

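The ring is swinging down, but the tool drifted about 9 mm outward and the bar is now at the fingertip's edge. I'll move back and keep pushing.

```bash
python3 -m creep '[{"offset":[-0.05,0.18,0.02],"spin":0,"hand":0},{"offset":[-0.02,0.05,0.1],"spin":0,"hand":0},{"offset":[0,0.04,0.15],"spin":0,"hand":0},{"offset":[0,0.04,0.15],"spin":0,"hand":0}]' 25
python3 - <<'E'
from fit import *
O2=np.array([.5619,-.1952,.1639])
s,M=tool(); t=s['tcp_pos']; print(s['clock'],t.round(4),M[:,2].round(3),s['contact_force'].round(1))
ex=np.array([np.cos(YAW),np.sin(YAW),0]); tip=t+.014*M[:,2]
print('fingertip->(45,0,-12) units',((O2+.045*ex-[0,0,.012]-tip)@M/.05).round(3))
snap('side','u_side.png'); snap('wrist','u_wrist.png')
a=cv2.imread('pics/u_side.png'); b=cv2.imread('pics/u_wrist.png')
cv2.imwrite('pics/u_z.png',np.hstack([cv2.resize(a[90:190,240:340],(400,400),interpolation=cv2.INTER_CUBIC),cv2.resize(b[140:384,140:384],(400,400),interpolation=cv2.INTER_CUBIC)]))
E
```

```text
clock: 14.85
tcp_pos: [0.5964, -0.1918, 0.1642]
eef_rot: [-2.3, 2.124, -0.055]
contact_force: [7.8, 1.8, 17.6]
gripper_width: 0.0003
14.85 [ 0.5964 -0.1918  0.1642] [ 0.032 -0.016 -0.999] [ 7.8  1.8 17.6]
fingertip->(45,0,-12) units [ 0.004 -0.2   -0.027]
```

View pics/u_z.png

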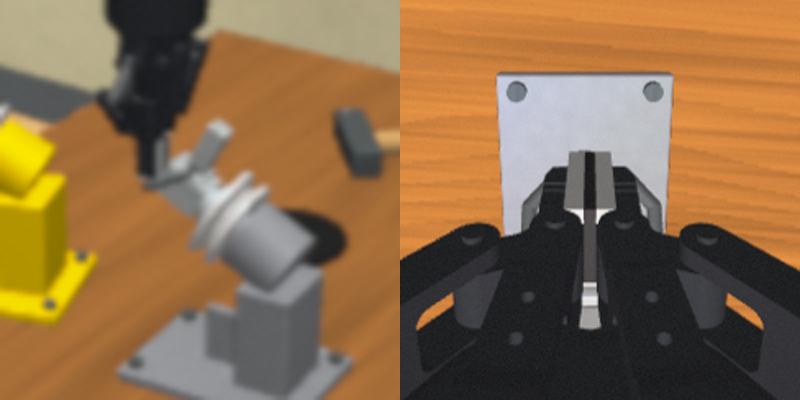

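The fingertips touched the shaft's end face (18 N), so I went too far back. I'll move forward about 8 mm.

```bash
python3 -m creep '[{"offset":[0,-0.14,-0.06],"spin":0,"hand":0},{"offset":[0,-0.06,0.0],"spin":0,"hand":0},{"offset":[0,0,0],"spin":0,"hand":0}]' 25
python3 - <<'E'
from fit import *
O2=np.array([.5619,-.1952,.1639])
s,M=tool(); t=s['tcp_pos']; print(s['clock'],t.round(4),M[:,2].round(3),s['contact_force'].round(1))
ex=np.array([np.cos(YAW),np.sin(YAW),0]); tip=t+.014*M[:,2]
print('fingertip->(45,0,-12) units',((O2+.045*ex-[0,0,.012]-tip)@M/.05).round(3))
snap('side','v_side.png'); snap('top','v_top.png')
a=cv2.imread('pics/v_side.png'); b=cv2.imread('pics/v_top.png')
cv2.imwrite('pics/v_z.png',np.hstack([cv2.resize(a[90:190,240:340],(400,400),interpolation=cv2.INTER_CUBIC),cv2.resize(b[120:220,270:370],(400,400),interpolation=cv2.INTER_CUBIC)]))
E
```

```text
clock: 15.25
tcp_pos: [0.6063, -0.1908, 0.1663]
eef_rot: [-2.301, 2.125, -0.051]
contact_force: [-0.4, -0.4, -1.0]
gripper_width: 0.0
15.25 [ 0.6063 -0.1908  0.1663] [ 0.03  -0.015 -0.999] [-0.4 -0.4 -1. ]
fingertip->(45,0,-12) units [0.007 0.001 0.007]
```

View pics/v_z.png

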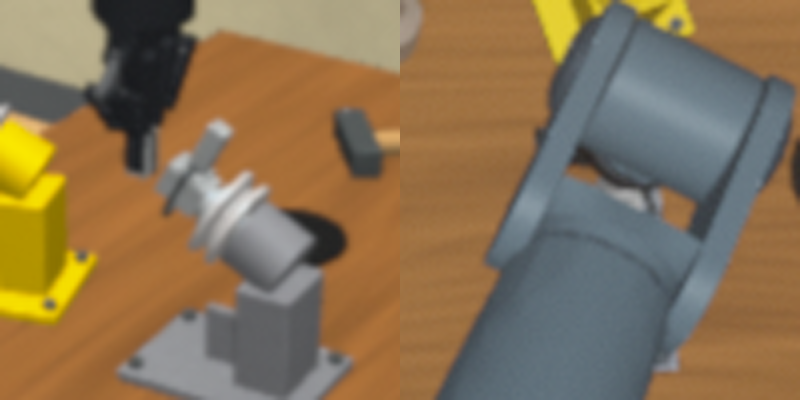

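The ring has snapped past centre and now wraps the shaft. I'll retract and verify.

```bash
python3 -m creep '[{"offset":[0,-0.1,-0.4],"spin":0,"hand":0},{"offset":[0,0,-0.7],"spin":0,"hand":0},{"offset":[0,0,-0.7],"spin":0,"hand":0},{"offset":[0,0.8,-0.3],"spin":0,"hand":0},{"offset":[0,0.9,-0.2],"spin":0,"hand":0},{"offset":[0,0.9,0],"spin":0,"hand":0},{"offset":[0,0,0],"spin":0,"hand":0},{"offset":[0,0,0],"spin":0,"hand":0}]' 25
python3 - <<'E'
from fit import *
O2=np.array([.5619,-.1952,.1639])
s,M=tool(); t=s['tcp_pos']; print(s['clock'],t.round(4),M[:,2].round(3),s['contact_force'].round(1))
S,_=snap('side','w_side.png'); W,_=snap('wrist','w_wrist.png')
for n in ('side','wrist'):
  for l in('ring_bar','linchpin','pin_grip','shaft'):
    print(n,l,[(np.round(x['location'],1),round(x['conf'],2)) for x in pinpoint(n,l)[:3]])
for n,l in dict(bar_shut=(0,0,-39.5),origin=(0,0,0),grip=(0,0,35),top=(0,0,46)).items():
    P=O2+MS@np.array(l)/1e3; print(n,'side',np.round(proj(S,P),1),'wrist',np.round(proj(W,P),1))
a=cv2.imread('pics/w_side.png'); b=cv2.imread('pics/w_wrist.png')
cv2.imwrite('pics/w_z.png',np.hstack([cv2.resize(a[100:180,260:340],(400,400),interpolation=cv2.INTER_CUBIC),cv2.resize(b[0:160,180:340],(400,400),interpolation=cv2.INTER_CUBIC)]))
E
```

```text
clock: 16.15
tcp_pos: [0.4726, -0.1985, 0.2801]
eef_rot: [-2.305, 2.126, -0.044]
contact_force: [-1.3, -0.6, 0.9]
gripper_width: 0.0001
16.15 [ 0.4726 -0.1985  0.2801] [ 0.024 -0.015 -1.   ] [-1.3 -0.6  0.9]
side ring_bar [(array([143.6, 284. ]), 0.36)]
side linchpin [(array([309. , 142.9]), 0.6), (array([131.6, 290.7]), 0.45)]
side pin_grip [(array([121.7, 292.8]), 0.69), (array([240.2, 207.9]), 0.51)]
side shaft [(array([112.8, 224.2]), 0.89), (array([218.2, 273.1]), 0.87), (array([135.6, 287.9]), 0.85)]
wrist ring_bar [(array([109.9, 254.9]), 0.61)]
wrist linchpin [(array([ 88.8, 258. ]), 0.83), (array([ 58.5, 257.4]), 0.68)]
wrist pin_grip [(array([107.6, 259.7]), 0.87)]
wrist shaft [(array([ 86.4, 251.6]), 0.62)]
bar_shut side [141.2 282.4] wrist [ 67.8 256.7]
origin side [132.1 288. ] wrist [ 87.3 257.6]
grip side [123.7 293.1] wrist [108.9 258.7]
top side [121.  294.7] wrist [116.9 259.1]
```

View pics/w_z.png

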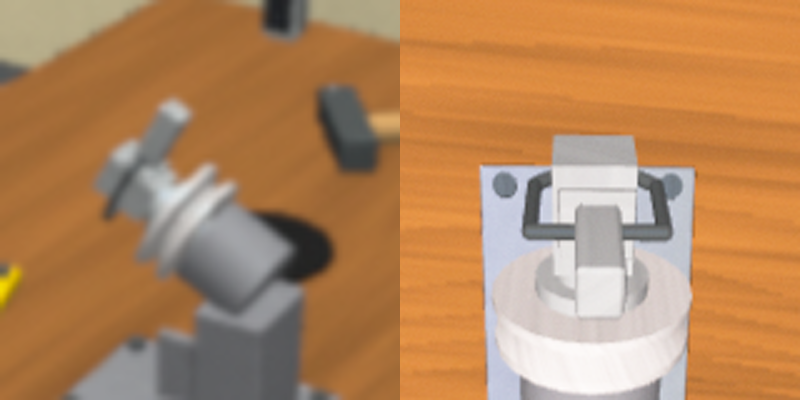

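View pics/w_wrist.png

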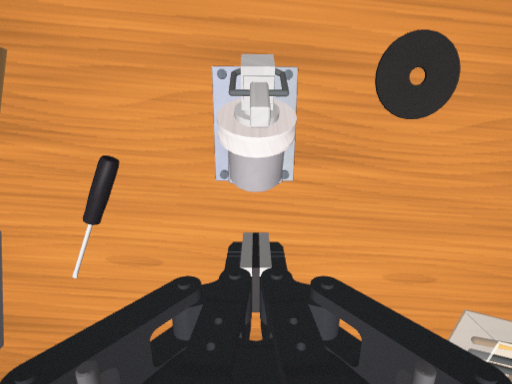

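```bash
python3 -m creep '[{"offset":[0,0.5,0],"spin":0,"hand":0},{"offset":[0,0,0],"spin":0,"hand":0},{"offset":[0,0,0],"spin":0,"hand":0},{"offset":[0,0,0],"spin":0,"hand":0},{"offset":[0,0,0],"spin":0,"hand":0}]' 25
python3 - <<'E'
from fit import *
O2=np.array([.5619,-.1952,.1639])
S,_=snap('side','x_side.png'); W,_=snap('wrist','x_wrist.png'); s,M=tool(); print(s['clock'],s['contact_force'].round(1))
a=cv2.imread('pics/x_side.png'); b=cv2.imread('pics/x_wrist.png')
for th,c in((1.57,(0,0,255)),(1.3,(255,0,0))):
    pts=[(0,21),(37,21),(47,11),(47,-11),(37,-21),(0,-21)]
    for cam,im in((S,a),(W,b)):
        pp=[]
        for r,y in pts:
            l=np.array([r*np.cos(th),y,7.5-r*np.sin(th)]); rc=proj(cam,O2+MS@l/1e3); pp.append((rc[1],rc[0]))
        print(th,np.round(pp,1).tolist())
f=lambda im,r,c,n:cv2.resize(im[r:r+n,c:c+n],(400,400),interpolation=cv2.INTER_CUBIC)
cv2.imwrite('pics/x_z.png',np.hstack([f(a,105,265,60),f(b,0,205,100)]))
E
```

```text
clock: 17.15
tcp_pos: [0.4491, -0.2004, 0.2787]
eef_rot: [-2.307, 2.123, -0.041]
contact_force: [-0.4, 0.5, 0.1]
gripper_width: -0.0002
17.25 [0.  0.2 0.5]
1.57 [[285.6, 133.1], [280.3, 141.7], [280.6, 142.7], [284.2, 139.7], [287.2, 136.2], [292.4, 127.6]]
1.57 [[230.3, 58.1], [232.4, 41.9], [244.4, 38.1], [269.8, 38.1], [282.2, 41.9], [286.2, 58.1]]
1.3 [[285.6, 133.1], [278.0, 139.4], [277.7, 139.7], [281.3, 136.8], [284.9, 133.9], [292.4, 127.6]]
1.3 [[230.3, 58.1], [231.7, 29.4], [244.1, 22.4], [270.5, 22.5], [283.2, 29.5], [286.2, 58.1]]
```

View pics/x_z.png

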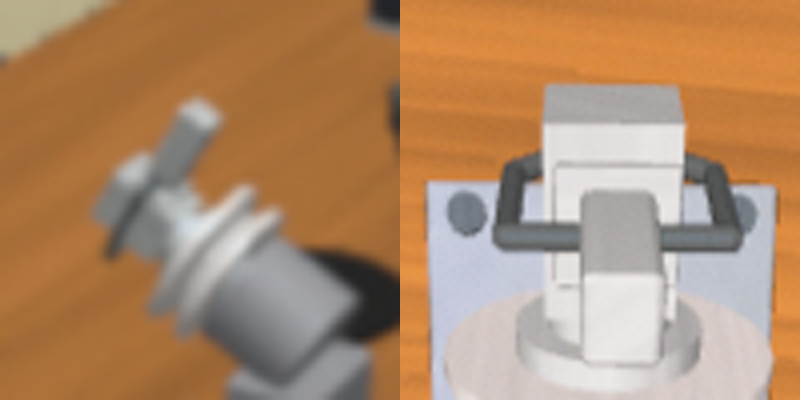

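The ring bends are at about (233,42) and (285,42), against predictions of (232,42) and (282,42) for a fully shut ring. The same points for 1.3 rad would sit at row 29. The hinge is within about 1 px of the home pose, and nothing is touching the robot. I'll hand it in.

Run:
```python
from rig import robot
print(robot.finish_job()); print(robot.state()['clock'])
```

```text
the job is handed in; nothing more can be done
None
the job is handed in; nothing more can be done
```

The linchpin is home in the cross hole of the smaller grey stand's shaft, with its ring shut over the shaft's end. I handed the job in at about 17.3 s of the 54 s allowed.

- **Pin:** I gripped it across y in the rack and put its tip in the hole. I then let it pivot 28° in the jaws to line up with the shaft, and pushed it along the hole until it stopped solidly at about 50 N.
- **Ring:** I pressed the far bar down with closed fingertips until it snapped over. During this the tool drifted and the fingertips touched the shaft's end face at about 19 N, so I backed off.

**Last checks:**
- **Ring angle:** the ring's bends in the wrist image matched the fully shut model within about 3 px.
- **Pin position:** the hinge and grip point were within about 1.3 px (about 1 mm) of the home pose.
- **Contact:** the contact force read close to zero, with the arm well clear.

**Disagreements:**
- **Shaft position:** my two fits of the shaft differed by about 2.5 mm; I used the closer view.
- **Collar:** its front face looked slightly shorter than modelled.
- **Ring bar:** after shutting, the network put the bar at (255,110) in the wrist image, where it was hidden; I took that as false.
- **Bystanders:** I never went near them, and the bottle, screwdriver and disc looked in place whenever they were in view. I did not measure their positions again at the end.

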